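# Put up the lit jar shelf on the slotted uprights

## Task

Put up the little jar shelf: hook the two yellow brackets into the upper slots of the two steel uprights, just below the red catches, and press each down until it locks under its catch, then lay the wooden tray level across both brackets between their steps and front lips, centred. Stand every jar that is there upright in the tray, and swivel and tilt the lamp so that its beam points at the middle of the tray. Leave the other kitchen things where they are.

Things in the scene. Friction and masses are not known exactly. Their poses are not given: they have to be found in the camera images.
- rack: fixed steel rack; origin on the table in the plane of the uprights' front faces, midway between them; front faces -x (its own), y along the rack to the left. Two upright sheets 40 wide, 178 high at y = +95 and y = -95, each with a lower slot (40 to 72 high) and an upper slot; foot plate 110 (x, from the faces backwards) x 250 x 12
- slot_left (a point): bottom edge of the left (rack +y) upper slot, mid-width, at the front face, 120 high; axes as the rack. Slot 15 wide, 32 high, sheet 5 thick. The hook goes in along x with the bracket 12 to 22 above its locked height until the shoulder meets the sheet (this pushes the catch in), then straight down until the neck sits on this edge. Spring and friction can hold it up: press it home with under 20 N
- slot_right (a point): bottom edge of the right (rack -y) upper slot, mid-width, at the front face, 120 high; axes as the rack. Slot 15 wide, 32 high, sheet 5 thick. The hook goes in along x with the bracket 12 to 22 above its locked height until the shoulder meets the sheet (this pushes the catch in), then straight down until the neck sits on this edge. Spring and friction can hold it up: press it home with under 20 N
- catch_left (a joint): red spring pin of the left upright, 12 across, its middle 160.5 high, standing 5 out of the front face (its rear end shows behind). Value: how far it is pushed in, m, 0 = out, at most 0.006; spring 3 to 6 N. When the bracket is fully down, the shoulder's top lies under it and it springs out over it: locked
- catch_right (a joint): red spring pin of the right upright, 12 across, its middle 160.5 high, standing 5 out of the front face (its rear end shows behind). Value: how far it is pushed in, m, 0 = out, at most 0.006; spring 3 to 6 N. When the bracket is fully down, the shoulder's top lies under it and it springs out over it: locked
- shelf_place (a point): where the middle of the tray's underside belongs: 79 in front of the uprights' faces, midway between them, at the height of the locked brackets' seats, 100 above the table; axes as the rack
- bracket_a: yellow shelf bracket, 138 long, upright on the table, 0.18 kg. Origin: underside, at the back face of its shoulder plate (4 thick, 36 wide, 72 high); x to the hook end, z up. Arm x -4 to -118, 12 wide, 20 high: grip across it, balance at x -50. Step on it x -4 to -40, top z 28: press there. Front lip x -118 to -126, 36 wide, 28 high. Tray's seat: arm top between step and lip, 78 long
- bracket_b: a second yellow bracket, identical to bracket_a; either goes into either upright
- hook_a (a point): underside of bracket_a's hook neck at the shoulder's back face, 40 above the bracket's origin, same axes; meets the slot point when locked. Steel hook, 8 wide: neck x 0 to 12.5, 10 high; from its end a leg points down, x 6.2 to 12.5, reaching 12 below the neck's underside
- hook_b (a point): the same point on bracket_b
- tray: open wooden box tray, 69 (x) x 270 (y) x 30 high, walls and floor 4 thick, 0.25 kg; grip it across its 69 width in the middle. Origin: centre of its underside; z up. It has 4.5 mm of play to either side in the brackets' 78 long seats; either long side may face the rack
- jar_1: small squat empty lidded glass jar, red lid, 50 across, 44 high, 0.16 kg; origin: centre of its underside. May be absent
- jar_2: small squat empty lidded glass jar, white lid, 50 across, 44 high, 0.16 kg; origin: centre of its underside. May be absent
- jar_3: small squat empty lidded glass jar, brass lid, 50 across, 44 high, 0.16 kg; origin: centre of its underside. May be absent
- lamp_swivel (a joint): turn of the lamp's fork about its fixed upright post (foot 100 across, post under the head's middle), rad, growing anticlockwise from above; the foot stands at any angle, so 0 has no meaning in the room: use the lamp_head point. Range -1.6 to 1.6; stays where left (friction 0.12 N m)
- lamp_tilt (a joint): tilt of the lamp head about the level axis through its middle, rad, 0 = beam level, positive = beam down. Range -0.7 to 1.1; stays where left (friction 0.10 N m)
- lamp_head (a point): middle of the white lamp head (70 x 48 x 36), on both axes, 190 above the table; its x is the beam (out of the yellow lens), y the tilt axis, to the beam's left
- lamp_handle (a point): middle of the red round cross bar behind the head, 65 behind the head's middle on the beam line (x = -65); bar 13 thick, 40 long along the tilt axis; can be gripped over its 40 length or across it, with nothing beneath it
- crock: bystander: blue ceramic crock, 110 across, 110 high
- lid_stack: bystander: stack of white plastic lids, 84 across, 44 high
- spoon_rest: bystander: wooden spoon rest with a spoon, 195 x 75, 24 high
- sealing_key: bystander: steel lid-sealing key, 86 across with a crank handle, 86 high
- mug: bystander: white mug, 80 across, 85 high
- oil_tin: bystander: small tin with a paper label, 60 across, 90 high

How it is judged:
By the outcome, as a careful person would: the job done as asked, in the order asked, and still so for the second after the job is handed in, with the robot touching nothing.
Of jar_1, jar_2, jar_3 only 1 to 3 are there at a start; the rules pass over those that are not, and their reading is None.
At some moment in a run one of jar_1, jar_2, jar_3 may be knocked a few centimetres aside while the robot is not near it.
It also fails if it takes over 210 s, if anything falls off the work surface, if the arm or the gripper's body presses on something with over 40 N, if the wrist force passes 120 N, or if a joint passes its speed limit or range.

## Robot

A 7-joint arm with a two-finger parallel gripper is mounted at the origin on the work surface. World frame = base frame: x ahead of the robot, y to its left, z up, the work surface at z = 0. Lengths are in m, angles in rad, forces in N, time in s.
With the tool pointing down it reaches from about 0.4 to 0.875 m from the base axis. Payload 19.3 kg.
Tool frame: the origin (TCP) lies at the very end of the fingers, on their centre line; the grasp point (between the pads) lies 19 mm behind it; z points along the fingers, y is the line along which they close (so a half turn about z gives the same grasp; the last joint's range is limited). The gripper opens to 85 mm and grips with 20 to 120 N. Pads are 22 mm wide; open, the fingers measure 114 mm over their backs; the gripper's body (76 mm by 85 mm) begins 54 mm behind the grasp point. The pads swing forward as they close: fully open they stand 13 mm farther back than shut.
Start: joints at [-1.34, 0.521, -0.036, 1.599, 0.021, 1.021, -0.113], TCP at [0.185, 0.597, 0.231] pointing down, gripper open.
Joint ranges: [-2.91, 2.91], [-0.3, 2.13], [-1.5, 1.42], [0.17, 2.43], [-1.26, 4.41], [0.16, 1.93], [-2.52, 2.52]. Speed limits (rad/s): [1.89, 1.89, 2.39, 2.39, 3.01, 3.01, 3.01].

## Interface

Orientations are given as [roll, pitch, yaw] about the fixed x, y, z axes, in that order (R = Rz(yaw) Ry(pitch) Rx(roll)).
In Python, from workcell import monitor, viewer, bot gives the robot as it stands.
- The arm moves only by the tool move_arm, never from a script. Its arguments are lists of equal length, an entry for each row: "gripper": the opening, from 0 (shut) to 1 (fully open); "linear": the shift along the tool's x, y, z in cm, a list of three; "twist": the turn about the tool's z in degrees. A call has 1 to 8 rows; each row shifts and turns the commanded pose from where the row before left it, along the tool's axes as they then stand; what a row does not reach is not made up. A row lasts 1/10 s, in which the tool goes at most 50 mm and 8.59 degrees, less where a joint would pass 70% of its speed; a pose out of reach is approached as far as the arm can. A call with a gripper value outside its range is refused whole. The fingers move at their own pace and stop on an object; "squeeze" is the grip in N (left out, the last holds). Time passes only in rows, so rows that do not move let the fingers close. It gives the time, the measured TCP pose, the force, the opening and the grip force at its end, in the units of the state.
- monitor.observe(): the state, without advancing time (a new reading comes with each control period).
- viewer.grab_frame(name): name is "side" or "top"; returns a dict with "img" (480x640x3 uint8, red, green, blue), "K" (3x3 intrinsics, pixels), "k1" (the pictures are not rectified: a ray, as slopes to the right and down, at radius r is drawn at 1 + k1 r^2 times it, then the intrinsics apply), "eye" and "rotation" of the camera in the world. Camera axes: x right, y up, looking along -z (the intrinsics and any distortion apply to the point x, -y, -z); pixel columns grow to the right and rows downward; lengths in m; the calibration is good to about 2 mm. A picture is of the moment at which its call begins. There is no depth.
- bot.job_done(): hands the job in; it is judged then, once.
The state is a dict: "clock": time; "qpos": joint angles; "qd": joint speeds; "joint_efforts": joint torques, N m; "position": TCP position; "tool_rot": TCP orientation; "force": force on the tool from outside, world axes, zero at the start; "moment": the same for the moment, N m; "grip_width": finger opening in m; "finger_force": force on a finger pad.
Only numpy, scipy, OpenCV 4.12 (cv2) and the standard library are available. Lean on these libraries where they do the work, as an engineer would, in place of code of your own. Each camera call takes 0.05 s, during which the arm holds its last target. There are 200 camera calls.

## Working session

There is one attempt and no reset: what is moved stays moved. The work goes in short steps, Python scripts to look and compute and a tool call to move; the robot and the scene stay as the last step left them, time stands still between calls to the robot, and variables do not carry over. Pictures are saved under pics/ and viewed, at most 14 in all, crops included, and the job is handed in when it is done.

Besides the shell and the picture viewer there is one more tool, called after ">>>" as name(argument=value, ...) on one line, values as JSON. move_arm: Moves the arm, as the interface text tells. Its arguments: {"type":"object","properties":{"gripper":{"type":"array"},"linear":{"type":"array"},"twist":{"type":"array"},"squeeze":{"type":"number"}},"required":["gripper","linear","twist"]}

```bash
ls; mkdir -p pics; python3 - <<'E'
from workcell import monitor, viewer, bot
import cv2,pickle,numpy as np
print(monitor.observe())
for n in("side","top"):
    f=viewer.grab_frame(n); pickle.dump(f,open(f'pics/{n}0.pkl','wb'))
    cv2.imwrite(f'pics/{n}0.png',cv2.resize(f['img'][:,:,::-1],(800,600),interpolation=cv2.INTER_CUBIC))
    print(n,f['K'],f['k1'],f['eye'],f['rotation'])
E
```

```text
pics
{'clock': 0.0, 'qpos': array([-1.34019111,  0.52200099, -0.03637386,  1.60001885,  0.0211934 ,
        1.02108646, -0.11281025]), 'qd': array([ 1.04786060e-03, -7.22628848e-04,  7.62736835e-04, -4.39377673e-05,
       -3.97766710e-04, -8.97701192e-04, -7.86844007e-04]), 'joint_efforts': array([-1.86405041e-04, -9.27069855e+01,  1.97960861e+00, -3.69949043e+01,
        1.78214035e-02,  7.94960040e-03, -2.51611544e-05]), 'position': array([0.18508737, 0.59660696, 0.23072944]), 'tool_rot': array([-3.14046463e+00,  5.19861291e-05,  2.84080427e+00]), 'force': array([ 0.58740092, -0.3361289 , -0.52092369]), 'moment': array([ 0.02591197, -0.00456615, -0.06494642]), 'finger_force': 0.0, 'grip_width': 0.08547579761422329}
side [[445.95502445   0.         320.73309637]
 [  0.         445.95502445 242.08443004]
 [  0.           0.           1.        ]] -0.03565541397629216 [ 0.01595352 -0.74668435  0.7711364 ] [ 0.96014927  0.00367472 -0.60539616]
top [[538.38822057   0.         320.3239849 ]
 [  0.         538.38822057 244.29040257]
 [  0.           0.           1.        ]] -0.022445053839249156 [ 0.33396132 -0.03246336  1.41496487] [ 0.12772111  0.02547482 -1.58027707]
```

View pics/side0.png

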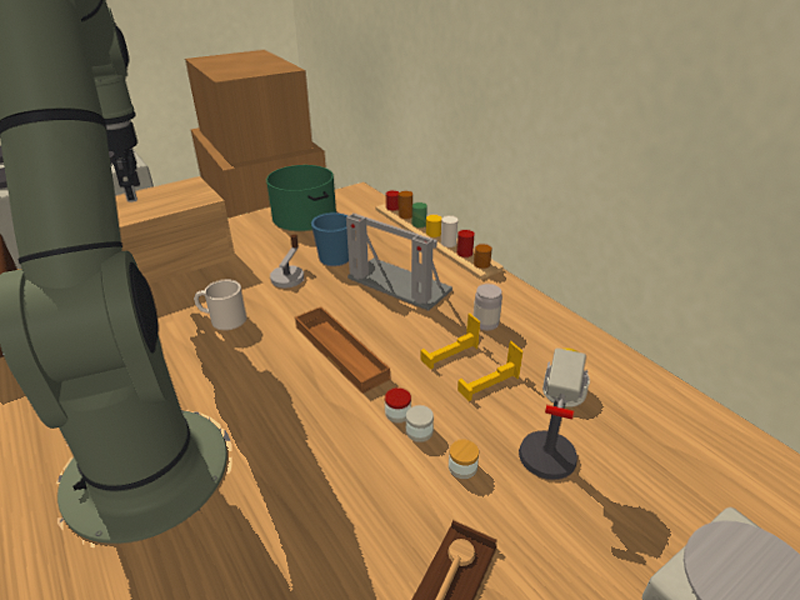

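View pics/top0.png

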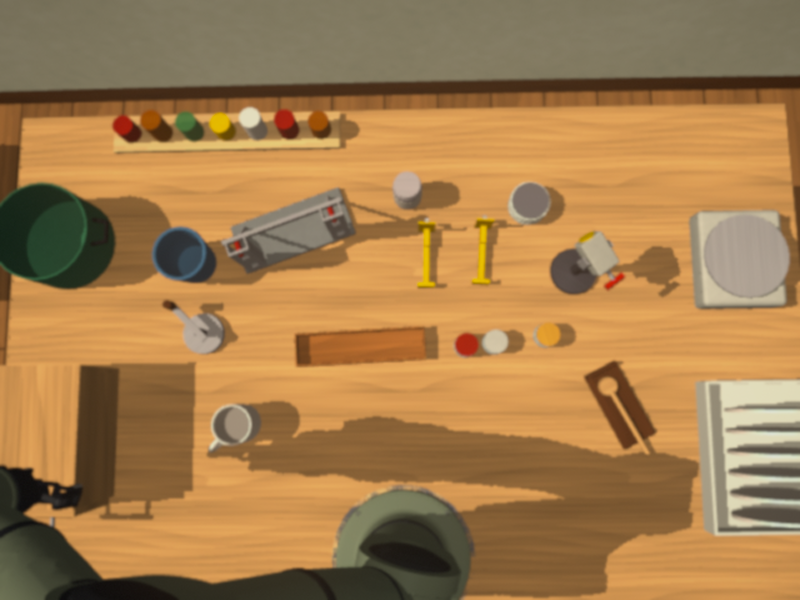

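```bash
cat > h.py <<'E'
import numpy as np, cv2, pickle
from scipy.spatial.transform import Rotation as R
from scipy.optimize import least_squares, minimize
def cam(f):
    return f['K'],f['k1'],np.array(f['eye']),R.from_euler('xyz',f['rotation']).as_matrix()
def proj(f,P):
    K,k1,e,Rm=cam(f); p=(np.atleast_2d(P)-e)@Rm
    s=np.c_[p[:,0],-p[:,1]]/-p[:,2:]
    s=s*(1+k1*(s**2).sum(1,keepdims=True))
    return s@K[:2,:2].T+K[:2,2]
def ray(f,uv):
    K,k1,e,Rm=cam(f); d=(np.array(uv,float)-K[:2,2])/[K[0,0],K[1,1]]; s=d.copy()
    for _ in range(20): s=d/(1+k1*(s@s))
    return e,Rm@np.array([s[0],-s[1],-1])
def atz(f,uv,z):
    e,d=ray(f,uv); return e+d*(z-e[2])/d[2]
def pose(x,y,yaw,P):
    c,s=np.cos(yaw),np.sin(yaw); P=np.atleast_2d(P)
    return np.c_[x+c*P[:,0]-s*P[:,1],y+s*P[:,0]+c*P[:,1],P[:,2]]
def box(x0,x1,y0,y1,z0,z1): return np.array([[x,y,z] for x in(x0,x1) for y in(y0,y1) for z in(z0,z1)])
BR=[box(-4,0,-18,18,0,72),box(-118,-4,-6,6,0,20),box(-40,-4,-6,6,20,28),box(-126,-118,-18,18,0,28)]
BR=[b/1000 for b in BR]
S=4
def sil(f,boxes,pz,roi):
    x0,y0,x1,y1=roi; m=np.zeros(((y1-y0)*S,(x1-x0)*S),np.uint8)
    for b in boxes:
        uv=(proj(f,pose(*pz,b))-[x0-.0,y0-.0]+.5)*S-.5
        cv2.fillConvexPoly(m,cv2.convexHull(np.round(uv*16).astype(np.int32)),255,shift=4)
    return cv2.resize(m,None,fx=1/S,fy=1/S,interpolation=cv2.INTER_AREA)/255.
def load(n): return pickle.load(open(f'pics/{n}.pkl','rb'))
def grab(tag,names=('side','top')):
    from workcell import viewer
    o=[]
    for n in names:
        f=viewer.grab_frame(n); pickle.dump(f,open(f'pics/{n}{tag}.pkl','wb')); o.append(f)
    return o
def crop(f,x0,y0,x1,y1,s):
    return cv2.resize(f['img'][y0:y1,x0:x1,::-1],None,fx=s,fy=s,interpolation=cv2.INTER_CUBIC)
def tri(fs,uvs):
    A=np.zeros((3,3));b=np.zeros(3)
    for f,uv in zip(fs,uvs):
        e,d=ray(f,uv); d/=np.linalg.norm(d); M=np.eye(3)-np.outer(d,d); A+=M;b+=M@e
    X=np.linalg.solve(A,b); return X,[np.round(proj(f,X)[0]-uv,1) for f,uv in zip(fs,uvs)]
E
python3 - <<'E'
from h import *
s,t=load('side0'),load('top0')
print('base',proj(s,[0,0,0]),proj(t,[0,0,0]))
for f,n in((s,'s'),(t,'t')):
    h=cv2.cvtColor(f['img'],cv2.COLOR_RGB2HSV)
    for nm,lo,hi in(('yel',(22,180,90),(32,255,255)),('red',(0,190,90),(5,255,255)),('red2',(175,190,90),(180,255,255))):
        m=cv2.inRange(h,lo,hi); k,l,st,c=cv2.connectedComponentsWithStats(m)
        for i in range(1,k):
            if st[i,4]>=4: print(n,nm,st[i],c[i].round(1))
a=crop(s,270,165,410,265,5); cv2.imwrite('pics/c1.png',a)
b=np.zeros((600,800,3),np.uint8); q=crop(t,170,145,300,225,4); b[:320,:520]=q
q=crop(t,430,180,500,245,4); b[:260,520:800]=q
q=crop(t,230,255,420,297,4); b[330:330+168,:760]=q
cv2.imwrite('pics/c2.png',b)
E
```

```text
base [[116.23828708 376.58134819]] [[322.98770241 446.08423606]]
s yel [341 172  12  17 126] [346.3 179.6]
s yel [374 251  10  28 111] [378.6 263. ]
s yel [337 267  41  28 289] [356.  280.3]
s yel [367 273  51  47 439] [395.  298.7]
s yel [453 279   7   2   8] [456.2 279.2]
s red [309 153  10  15 113] [313.9 159.6]
s red [366 184  13  22 211] [372.  193.8]
s red [334 198   3   2   5] [334.8 198.6]
s red [308 311  21  16 250] [318.  317.9]
s red [436 324  23  11 137] [447.3 329. ]
t yel [167  90  18  18 236] [175.7  98.6]
t yel [378 175  17  52 329] [385.6 201.5]
t yel [334 177  14  53 326] [340.8 203.5]
t yel [464 186  11   8  44] [468.9 189.4]
t red [220  88  16  18 192] [227.2  95.9]
t red [ 91  93  16  16 173] [ 98.4 100.3]
t red [263 166   3   5  12] [263.9 168.1]
t red [188 194   4   5  15] [189.6 195.8]
t red [485 220  13  10  43] [491.2 224.6]
t red [365 268  17  16 215] [373.1 275.4]
```

View pics/c1.png

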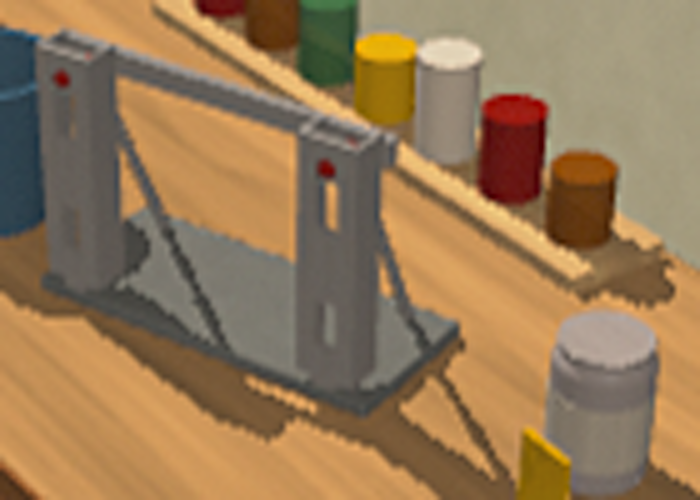

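View pics/c2.png

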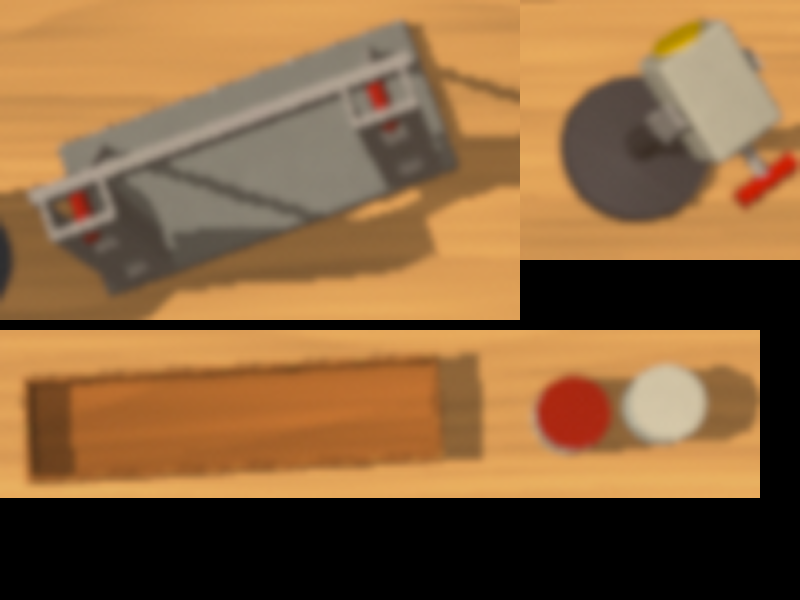

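```bash
cat > m1.py <<'E'
from h import *
s,t=load('side0'),load('top0')
np.set_printoptions(precision=4,suppress=True)
c1=lambda u,v:(270+u/5-.4,165+v/5-.4); c2=lambda u,v:(170+u/4-.4,145+v/4-.4)
# rack
obs=[(t,(0,-.125,.012),c2(457,168)),(t,(.11,-.125,.012),c2(405,22)),(t,(0,.125,.012),c2(113,293)),(t,(.11,.125,.012),c2(62,150)),
(s,(-.005,.095,.1605),c1(62,78)),(s,(-.005,-.095,.1605),c1(326,169)),(s,(0,-.095,.12),c1(329,232)),(s,(0,-.125,0),c1(365,412)),(s,(0,.125,0),c1(42,285)),(s,(.11,-.125,.012),c1(459,325)),
(s,(0,-.075,.178),c1(301,127)),(s,(0,.115,.178),c1(40,43))]
def res(p): return np.concatenate([proj(f,pose(*p,[P]))[0]-uv for f,P,uv in obs])
r=least_squares(res,[.5,.15,.3],loss='soft_l1'); print('rack',r.x); print(res(r.x).reshape(-1,2).round(1))
RK=r.x
# brackets
def ymask(f):
    h=cv2.cvtColor(f['img'],cv2.COLOR_RGB2HSV); return cv2.inRange(h,(21,165,60),(34,255,255))/255.
def fit(p0,rois):
    ms=[ymask(f)[r[1]:r[3],r[0]:r[2]] for f,r in zip((s,t),rois)]
    def cost(p): return sum((np.abs(sil(f,BR,p,r)-m)).sum() for f,r,m in zip((s,t),rois,ms))
    best=None
    for dy in(-.1,0,.1):
        b=minimize(cost,[p0[0],p0[1],p0[2]+dy],method='Nelder-Mead',options=dict(initial_simplex=np.array([p0]*4)+np.array([[0,0,dy],[.01,0,dy],[0,.01,dy],[.0,0,dy+.06]]),xatol=1e-5,fatol=.01))
        if best is None or b.fun<best.fun: best=b
    print('bracket',best.x,best.fun,[m.sum() for m in ms],[np.abs(sil(f,BR,best.x,r)-m).sum() for f,r,m in zip((s,t),rois,ms)])
p=atz(t,(342,180),.07); fit([p[0],p[1],0],[(330,245,390,297),(328,170,354,236)])
p=atz(t,(388,178),.07); fit([p[0],p[1],0],[(360,270,425,325),(370,170,402,236)])
# tray
ct=lambda u,v:(230+u/4-.4,255+(v-330)/4-.4)
Q=[atz(t,ct(*c),.03) for c in((26,380),(440,356),(440,460),(28,482))]
m=np.mean(Q,0); e=(Q[0]+Q[3]-Q[1]-Q[2]); print('tray',m,np.arctan2(-e[0],e[1]),np.linalg.norm(e)/2,np.linalg.norm(Q[0]+Q[1]-Q[2]-Q[3])/2)
pt=(m[0],m[1],np.arctan2(-e[0],e[1])); print('tray side proj*1.25',proj(s,pose(*pt,[[a,b,.03] for a in(-.0345,.0345) for b in(-.135,.135)]))*1.25)
# jars
for n,uv in(('red',ct(573,413)),('white',ct(665,404)),('brass',(547/1.25,334/1.25))):
    q=atz(t,uv,.044); print(n,q,'side*1.25',proj(s,q)*1.25)
# lamp
cl=lambda u,v:(430+(u-520)/4-.4,180+v/4-.4)
f0=atz(t,cl(637,149),.0); f1=atz(s,(438.4,364),.008); H,e=tri((s,t),((447.3,329.0),(491.2,224.6)))
print('lampfoot',f0,f1,'handle',H,e)
for f in(f0,f1): d=f[:2]-H[:2]; print('yaw',np.arctan2(d[1],d[0]),'r',np.hypot(*d),'tilt',np.arctan2(H[2]-.19,np.hypot(*d)))
E
python3 m1.py
```

```text
rack [0.6317 0.2121 0.3449]
[[ 1.1 -1.1]
 [ 0.4 -1.8]
 [-1.   0.1]
 [-1.1 -1.8]
 [-0.7  0.8]
 [-0.6  0.8]
 [-0.4 -0. ]
 [ 0.2  2. ]
 [-0.2  1.1]
 [ 1.  -0.8]
 [-0.5  0.9]
 [-0.7  0.1]]
bracket [ 0.6806 -0.0553 -0.0244] 124.31372549019608 [np.float64(592.0), np.float64(364.0)] [np.float64(61.76862745098039), np.float64(62.54509803921569)]
bracket [ 0.6858 -0.1756 -0.0677] 338.4117647058823 [np.float64(890.0), np.float64(373.0)] [np.float64(257.5490196078431), np.float64(80.86274509803923)]
tray [0.4284 0.0857 0.03  ] 0.04456301712947212 0.26713063088364286 0.0664654045839287
tray side proj*1.25 [[360.6309 382.5412]
 [293.5359 316.5275]
 [389.5003 367.979 ]
 [320.1644 305.7035]]
red [ 0.429  -0.1321  0.044 ] side*1.25 [[396.8849 395.7354]]
white [ 0.4341 -0.1906  0.044 ] side*1.25 [[417.8665 413.7707]]
brass [ 0.4479 -0.2969  0.044 ] side*1.25 [[462.3931 448.9   ]]
lampfoot [ 0.5848 -0.3666  0.    ] [ 0.5813 -0.3698  0.008 ] handle [ 0.5359 -0.4015  0.1686] [array([-0.2,  0. ]), array([ 0.1, -0.1])]
yaw 0.619352032531863 r 0.06008735911289355 tilt -0.3422519568893292
yaw 0.6099668768841957 r 0.05535326143615941 tilt -0.3690258872985111
```

```bash
cat > m2.py <<'E'
from h import *
import sys
s,t=load('side0'),load('top0')
def ymask(f):
    h=cv2.cvtColor(f['img'],cv2.COLOR_RGB2HSV); return cv2.inRange(h,(19,150,50),(34,255,255))/255.
rois=[(330,245,425,325),(328,170,402,236)]
ms=[ymask(f)[r[1]:r[3],r[0]:r[2]] for f,r in zip((s,t),rois)]
def cost(p,per=False):
    c=[]
    for i,(f,r,m) in enumerate(zip((s,t),rois,ms)):
        off=p[6+2*i:8+2*i]
        a=np.maximum(sil(f,BR,p[:3],r),sil(f,BR,p[3:6],r))
        M=np.float32([[1,0,off[0]*100],[0,1,off[1]*100]]); a=cv2.warpAffine(a,M,(a.shape[1],a.shape[0]))
        c.append(np.abs(a-m).sum())
    return c if per else sum(c)+20*100*(np.array(p[6:])**2).sum()
b=np.array([.6806,-.0553,-.0244,.6858,-.1756,-.0677,0,0,0,0])
for k in range(4):
    r=minimize(cost,b,method='Powell',options=dict(xtol=1e-5,ftol=1e-6)); b=r.x
    r=minimize(cost,b,method='Nelder-Mead',options=dict(maxiter=1500,initial_simplex=np.vstack([b]+[b+d for d in np.diag([.004,.004,.04]*2+[.005]*4)]))); b=r.x
np.set_printoptions(precision=4,suppress=True)
print(b,r.fun,cost(b,True),[m.sum() for m in ms])
E
python3 m2.py
cat > go.py <<'E'
# go.py x y z yaw : offsets in tool axes cm, twist deg
import sys,numpy as np
from workcell import monitor
from scipy.spatial.transform import Rotation as R
o=monitor.observe(); x,y,z,yaw=map(float,sys.argv[1:5])
Rm=R.from_euler('xyz',o['tool_rot']).as_matrix(); psi=np.arctan2(Rm[1,0],Rm[0,0])
tw=-np.degrees((yaw-psi+np.pi)%(2*np.pi)-np.pi)
d=np.array([x,y,z])-o['position']; 
c,s=np.cos(yaw),np.sin(yaw); T=np.array([[c,s,0],[s,-c,0],[0,0,-1]])
print('t',o['clock'],'pos',o['position'].round(4),'psi',psi.round(3),'F',o['force'].round(1),'w',round(o['grip_width'],4),'ff',round(o['finger_force'],1),'q7',o['qpos'].round(2))
print('twist',tw.round(2),'shift old axes',(Rm.T@d*100).round(2),'shift new axes',(T@d*100).round(2))
E
python3 go.py .63 -.056 .15 3.117
```

```text
[ 0.6805 -0.0546 -0.0151  0.6855 -0.1753 -0.066   0.     -0.      0.
  0.    ] 276.8078432055819 [np.float64(88.38039215686274), np.float64(188.42745098039214)] [np.float64(1389.0), np.float64(931.0)]
t 0.1 pos [0.1851 0.5966 0.2308] psi 2.841 F [-0.3 -0.3 -1.2] w 0.0853 ff 0.0 q7 [-1.34  0.52 -0.04  1.6   0.02  1.02 -0.11]
twist -15.83 shift old axes [-61.83 -49.14   8.13] shift new axes [-46.08 -64.15   8.08]h.py:28: RuntimeWarning: invalid value encountered in cast
  cv2.fillConvexPoly(m,cv2.convexHull(np.round(uv*16).astype(np.int32)),255,shift=4)
```

>>> move_arm(gripper=[1,1,1,1,1,1,1,1], linear=[[0,0,0],[0,0,0],[-2.5,-3.5,0],[-2.5,-3.5,0],[-2.5,-3.5,0],[-2.5,-3.5,0],[-2.5,-3.5,0],[-2.5,-3.5,0]], twist=[-7.9,-7.9,0,0,0,0,0,0])

```text
clock: 0.9
position: [0.3305, 0.3816, 0.2312]
tool_rot: [-3.141, -0.0, 3.117]
force: [1.0, 0.3, -0.4]
grip_width: 0.0854
finger_force: 0.0
```

>>> move_arm(gripper=[1,1,1,1,1,1,1,1], linear=[[-2.5,-3.5,0],[-2.5,-3.5,0],[-2.5,-3.5,0],[-2.5,-3.5,0],[-2.5,-3.5,0],[-2.5,-3.5,0],[-2.5,-3.5,0],[-2.5,-3.5,0]], twist=[0,0,0,0,0,0,0,0])

```text
clock: 1.7
position: [0.5234, 0.0966, 0.2312]
tool_rot: [-3.142, -0.0, 3.117]
force: [0.5, 1.2, 0.1]
grip_width: 0.0853
finger_force: 0.0
```

```bash
python3 go.py .6265 -.0543 .12 3.122
```

```text
t 1.7 pos [0.5234 0.0966 0.2312] psi 3.117 F [0.5 1.2 0.1] w 0.0853 ff 0.0 q7 [-0.35  0.38  0.07  1.85 -0.03  0.92  1.28]
twist -0.31 shift old axes [-10.68 -14.83  11.12] shift new axes [-10.6  -14.89  11.12]
```

>>> move_arm(gripper=[1,1,1,1,1,1,1,1], linear=[[-2.6,-3.7,2],[-2.6,-3.7,2],[-2.6,-3.7,2],[-2.8,-3.8,2],[0,0,3],[0,0,0],[0,0,0],[0,0,0]], twist=[0,0,0,0,0,0,0,0])

```text
clock: 2.5
position: [0.6248, -0.0513, 0.1234]
tool_rot: [3.141, 0.002, 3.118]
force: [0.8, -0.1, 0.1]
grip_width: 0.0853
finger_force: 0.0
```

```bash
python3 go.py .6265 -.0543 .003 3.122
python3 - <<'E'
from h import *
s,t=grab('1')
b=np.zeros((600,800,3),np.uint8); b[:400,:400]=crop(s,310,220,390,300,5); b[:400,400:]=crop(t,300,160,380,240,5); cv2.imwrite('pics/c3.png',b[:400])
E
```

```text
t 2.5 pos [ 0.6248 -0.0513  0.1234] psi 3.118 F [ 0.8 -0.1  0.1] w 0.0853 ff 0.0 q7 [-0.07  0.65  0.09  1.69 -0.07  0.8   1.6 ]
twist -0.24 shift old axes [-0.16 -0.3  12.04] shift new axes [-0.18 -0.3  12.04]
```

View pics/c3.png

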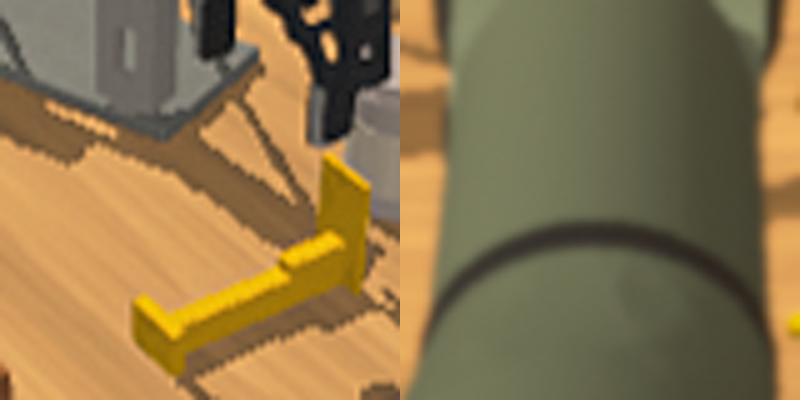

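>>> move_arm(gripper=[1,1,1,1,1,1,1,1], linear=[[-0.18,-0.3,3],[0,0,3],[0,0,3],[0,0,2.0],[0,0,0.7],[0,0,0.3],[0,0,0],[0,0,0]], twist=[-0.2,0,0,0,0,0,0,0])

```text
clock: 3.4
position: [0.6268, -0.0554, 0.0031]
tool_rot: [-3.142, 0.002, 3.12]
force: [0.8, 0.3, -0.3]
grip_width: 0.0854
finger_force: 0.0
```

>>> move_arm(gripper=[0,0,0,0,0,0,0,0], linear=[[0,0,0],[0,0,0],[0,0,0],[0,0,0],[0,0,0],[0,0,0],[0,0,0],[0,0,0]], twist=[0,0,0,0,0,0,0,0], squeeze=60)

```text
clock: 4.2
position: [0.6262, -0.0554, 0.002]
tool_rot: [3.142, 0.0, 3.12]
force: [-0.1, 0.2, 5.0]
grip_width: 0.0104
finger_force: 59.3
```

```bash
python3 go.py .6265 -.0543 .12 3.122
```

```text
t 4.2 pos [ 0.6262 -0.0554  0.002 ] psi 3.12 F [-0.1  0.2  5. ] w 0.0104 ff 59.3 q7 [-0.05  0.83  0.06  1.72 -0.08  0.59  1.61]
twist -0.12 shift old axes [ -0.03   0.11 -11.8 ] shift new axes [ -0.03   0.11 -11.8 ]
```

```bash
cat > rk.py <<'E'
import numpy as np
RK=[0.6317,0.2121,0.3449]
def w(x,y): c,s=np.cos(RK[2]),np.sin(RK[2]); return RK[0]+c*x-s*y,RK[1]+s*x+c*y
E
cat > gor.py <<'E'
# gor.py xr yr z yawoffset: target in rack coordinates
import sys,subprocess,rk
x,y=rk.w(float(sys.argv[1]),float(sys.argv[2])); print('world',x,y)
subprocess.run(['python3','go.py',str(x),str(y),sys.argv[3],str(rk.RK[2]+float(sys.argv[4]))])
E
python3 gor.py -.0943 .095 .14 3.1416
```

```text
t 4.2 pos [ 0.6262 -0.0554  0.002 ] psi 3.12 F [-0.1  0.2  5. ] w 0.0104 ff 59.3 q7 [-0.05  0.83  0.06  1.72 -0.08  0.59  1.61]
twist -21.0 shift old axes [ 12.24  32.25 -13.8 ] shift new axes [ -0.13  34.49 -13.8 ]
world 0.5108336521071499 0.2696223082555327
```

>>> move_arm(gripper=[0,0,0,0,0,0,0,0], linear=[[0,0,-1],[0,0,-3],[0,0,-4],[0,0,-4],[0,0,-1.8],[0,0,0],[0,2,0],[0,3.5,0]], twist=[0,0,0,-7,-7,-7,0,0])

```text
clock: 5.0
position: [0.6075, -0.0056, 0.1404]
tool_rot: [-3.14, 0.0, -2.8]
force: [0.4, 1.7, -1.7]
grip_width: 0.0101
finger_force: 58.7
```

>>> move_arm(gripper=[0,0,0,0,0,0,0,0], linear=[[0,4,0],[0,4,0],[0,4,0],[0,4,0],[0,4,0],[0,4,0],[0,3,0],[0,1.9,0]], twist=[0,0,0,0,0,0,0,0])

```text
clock: 5.8
position: [0.5085, 0.2709, 0.1403]
tool_rot: [3.141, 0.0, -2.794]
force: [0.3, 0.0, -0.6]
grip_width: 0.0106
finger_force: 58.7
```

```bash
python3 gor.py -.0943 .095 .099 3.1416
python3 - <<'E'
from h import *
s,t=grab('2')
b=np.zeros((560,800,3),np.uint8); b[:,:400]=crop(s,260,160,340,272,5); b[:,400:]=crop(t,165,130,265,270,4); cv2.imwrite('pics/c4.png',b)
E
```

```text
t 5.8 pos [0.5085 0.2709 0.1403] psi -2.794 F [ 0.3  0.  -0.6] w 0.0106 ff 58.7 q7 [-0.58  0.56 -0.02  1.81  0.02  0.77  1.31]
twist 0.14 shift old axes [-0.18 -0.2   4.13] shift new axes [-0.18 -0.2   4.13]
world 0.5108336521071499 0.2696223082555327
```

View pics/c4.png

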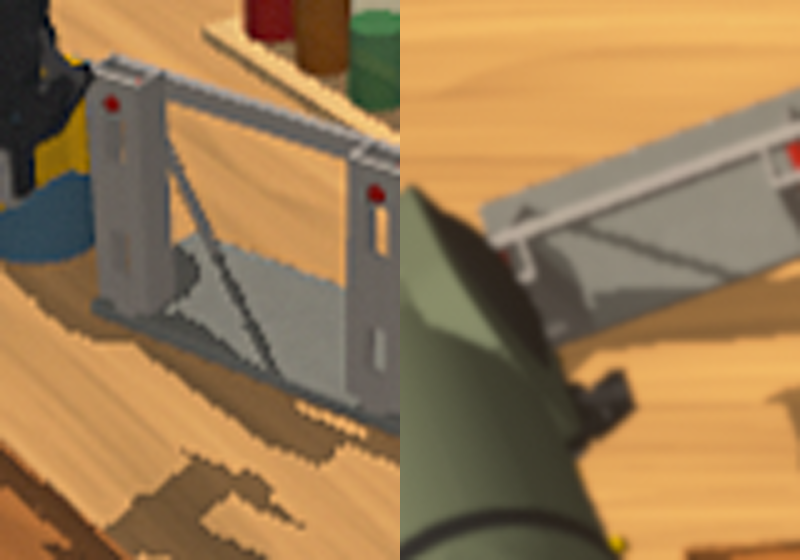

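```bash
cat > ov.py <<'E'
# overlay rack + bracket outlines on side crop: ov.py tag out x0 y0 x1 y1 scale xr yr zb
from h import *; import rk,sys
tag,out=sys.argv[1:3]; x0,y0,x1,y1,k=map(int,sys.argv[3:8])
from workcell import monitor
o=monitor.observe(); Rm=R.from_euler('xyz',o['tool_rot']).as_matrix(); th=np.arctan2(Rm[1,0],Rm[0,0])+np.pi
dz=o['position'][2]-.002; p=o['position'][:2]+.0543*np.array([np.cos(th),np.sin(th)])
f=load('side'+tag); im=crop(f,x0,y0,x1,y1,k)
def draw(P,col,closed=True):
    uv=((proj(f,P)-[x0,y0]+.5)*k-.5); cv2.polylines(im,[np.round(uv*8).astype(np.int32)],closed,col,1,cv2.LINE_AA,3)
for b in BR:
    h=pose(p[0],p[1],th,b+[0,0,dz]); uv=((proj(f,h)-[x0,y0]+.5)*k-.5).astype(np.float32)
    cv2.polylines(im,[np.round(cv2.convexHull(uv)*8).astype(np.int32)],True,(255,0,255),1,cv2.LINE_AA,3)
for ys in(.095,-.095):
    for y0_,y1_,z0,z1 in((-.02,.02,.0,.178),(-.0075,.0075,.12,.152),(-.0075,.0075,.04,.072),(-.006,.006,.1545,.1665)):
        draw(pose(*rk.RK,[[0,ys+a,z] for a,z in((y0_,z0),(y1_,z0),(y1_,z1),(y0_,z1))]),(0,255,0))
draw(pose(*rk.RK,[[0,.125,0],[0,-.125,0],[.11,-.125,0]]),(0,255,0),False)
cv2.imwrite(out,im)
E
python3 ov.py 2 pics/c5.png 255 160 365 255 7
```

```text
(no output)
```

View pics/c5.png

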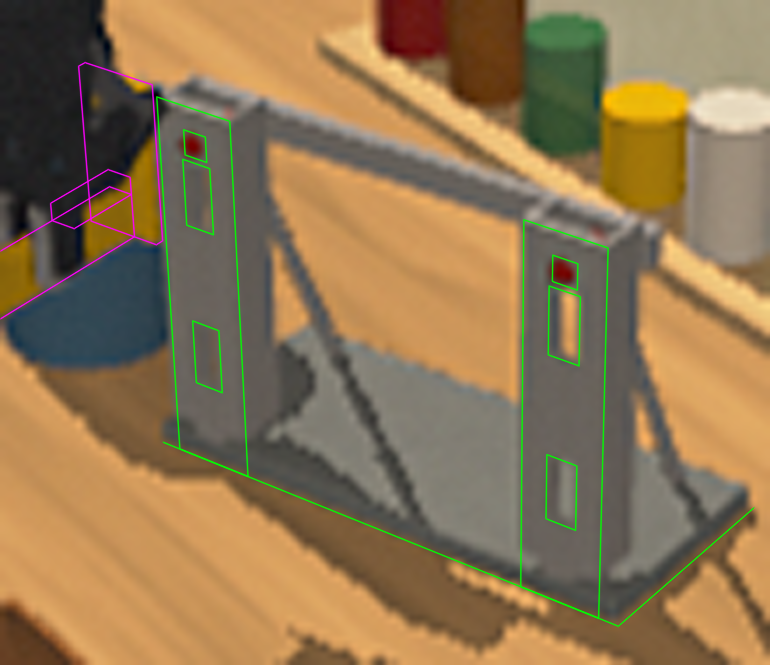

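```bash
python3 - <<'E'
from h import *; import rk
np.set_printoptions(precision=4,suppress=True)
s,t=load('side0'),load('top0')
def rc(f,box):
    x0,y0,x1,y1=box; im=f['img'][y0:y1,x0:x1].astype(float); w=np.clip(im[...,0]-1.5*np.maximum(im[...,1],im[...,2])-10,0,None)
    yy,xx=np.mgrid[y0:y1,x0:x1]; return np.array([(w*xx).sum(),(w*yy).sum()])/w.sum()
L=rc(s,(276,174,290,188)); Rr=rc(s,(328,192,342,206)); print(L,Rr)
a,b=atz(s,L,.1605),atz(s,Rr,.1605); d=a-b; print(a,b,'dist',np.linalg.norm(d),'yaw',np.arctan2(-d[0],d[1]))
m=(a+b)/2; th=np.arctan2(-d[0],d[1]); print('origin from side',m[0]+.0035*np.cos(th),m[1]+.0035*np.sin(th))
# top view: red pins
for bx in((258,162,276,182),(183,188,198,208)):
    u=rc(t,bx); q=atz(t,u,.1605); c,sn=np.cos(rk.RK[2]),np.sin(rk.RK[2]); dd=q[:2]-rk.RK[:2]; print('top pin',u,q,'rack',dd@[c,sn],dd@[-sn,c])
E
```

```text
[281.9599 180.3182] [334.8712 198.2948]
[0.5987 0.3025 0.1605] [0.6636 0.124  0.1605] dist 0.18998133885008475 yaw 0.3482408775717841
origin from side 0.6344355317373545 0.21444793127042597
top pin [263.9829 168.4147] [0.6808 0.1316 0.1605] rack 0.01901677153385705 -0.0924037612561728
top pin [189.4572 196.1719] [0.6156 0.3105 0.1605] rack 0.018158920845258338 0.09804031182503038
```

```bash
sed -i 's/^RK=.*/RK=[0.6338,0.2150,0.3480]/' rk.py; python3 gor.py -.075 .095 .099 3.1416
```

```text
t 5.9 pos [0.5084 0.2714 0.1402] psi -2.793 F [ 0.6  0.2 -1.5] w 0.0103 ff 58.7 q7 [-0.58  0.56 -0.02  1.81  0.02  0.77  1.31]
twist 0.06 shift old axes [-2.37 -0.09  4.12] shift new axes [-2.37 -0.08  4.12]
world 0.5308990069442256 0.2787290014682129
```

>>> move_arm(gripper=[0,0,0,0,0,0,0,0], linear=[[0,-0.08,2],[0,0,2.1],[-1,0,0],[-1,0,0],[-0.37,0,0],[0,0,0],[-0.5,0,0],[-0.5,0,0]], twist=[0,0,0,0,0,0,0,0])

```text
clock: 6.7
position: [0.5421, 0.2792, 0.0992]
tool_rot: [3.141, 0.0, -2.797]
force: [-0.4, 0.3, -1.5]
grip_width: 0.0105
finger_force: 58.7
```

>>> move_arm(gripper=[0,0,0,0], linear=[[-0.2,0,0],[-0.2,0,0],[-0.1,0,0],[0,0,0]], twist=[0,0,0,0])

```text
clock: 7.1
position: [0.5462, 0.2806, 0.0987]
tool_rot: [-3.142, -0.001, -2.797]
force: [-3.2, -1.4, 0.5]
grip_width: 0.0108
finger_force: 58.9
```

```bash
python3 gor.py -.0543 .095 .099 3.1416
```

```text
t 7.1 pos [0.5462 0.2806 0.0987] psi -2.797 F [-3.2 -1.4  0.5] w 0.0108 ff 58.9 q7 [-0.56  0.67 -0.02  1.73  0.02  0.74  1.33]
twist -0.17 shift old axes [-0.57  0.35 -0.03] shift new axes [-0.57  0.35 -0.03]
world 0.5503581791699137 0.285788081882191
```

>>> move_arm(gripper=[0,0,0,0,0,0], linear=[[0,0.2,0],[0,0.1,0],[-0.2,0,0],[-0.2,0,0],[-0.1,0,0],[0,0,0]], twist=[0,0,0,0,0,0])

```text
clock: 7.7
position: [0.5474, 0.284, 0.0981]
tool_rot: [-3.141, -0.006, -2.796]
force: [-20.1, -9.5, 8.0]
grip_width: 0.0104
finger_force: 60.3
```

```bash
python3 gor.py -.0543 .095 .099 3.1416
```

```text
t 7.7 pos [0.5474 0.284  0.0981] psi -2.796 F [-20.1  -9.5   8. ] w 0.0104 ff 60.3 q7 [-0.56  0.67 -0.02  1.72  0.02  0.76  1.33]
twist -0.16 shift old axes [-0.34  0.07 -0.09] shift new axes [-0.34  0.07 -0.09]
world 0.5503581791699137 0.285788081882191
```

>>> move_arm(gripper=[0,0,0,0,0,0], linear=[[0.1,0,0],[0.05,0,0.3],[0,0,0.3],[0,0,0.3],[0,0,0.2],[0,0,0]], twist=[0,0,0,0,0,0])

```text
clock: 8.3
position: [0.5472, 0.2844, 0.0872]
tool_rot: [-3.141, -0.003, -2.796]
force: [-9.5, -4.7, 1.0]
grip_width: 0.0109
finger_force: 59.3
```

```bash
python3 gor.py -.0543 .095 .082 3.1416
```

```text
t 8.3 pos [0.5472 0.2844 0.0872] psi -2.796 F [-9.5 -4.7  1. ] w 0.0109 ff 59.3 q7 [-0.56  0.69 -0.02  1.73  0.02  0.73  1.32]
twist -0.15 shift old axes [-0.34  0.02  0.52] shift new axes [-0.34  0.02  0.52]
world 0.5503581791699137 0.285788081882191
```

Moving down freely. Continue to lock.

>>> move_arm(gripper=[0,0,0,0,0,0], linear=[[0,0,0.2],[0,0,0.2],[0,0,0.1],[0,0,0.1],[0,0,0.05],[0,0,0]], twist=[0,0,0,0,0,0])

```text
clock: 8.9
position: [0.5472, 0.2845, 0.0812]
tool_rot: [-3.141, -0.003, -2.796]
force: [-12.4, -5.5, 7.9]
grip_width: 0.0106
finger_force: 60.3
```

```bash
python3 gor.py -.0577 .095 .082 3.1416
```

```text
t 8.9 pos [0.5472 0.2845 0.0812] psi -2.796 F [-12.4  -5.5   7.9] w 0.0106 ff 60.3 q7 [-0.56  0.7  -0.02  1.73  0.02  0.72  1.32]
twist -0.14 shift old axes [ 0.    0.02 -0.08] shift new axes [ 0.    0.02 -0.08]
world 0.5471619866304287 0.2846286193987356
```

>>> move_arm(gripper=[0,0,0,0], linear=[[0,0,0.05],[0,0,0.04],[0,0,0],[0,0,0]], twist=[0,0,0,0])

```text
clock: 9.3
position: [0.5472, 0.2845, 0.0807]
tool_rot: [-3.141, -0.003, -2.796]
force: [-16.9, -6.8, 15.1]
grip_width: 0.0103
finger_force: 61.3
```

>>> move_arm(gripper=[0.6,0.6,0.6,0.6,0.6,0.6,0.6,0.6], linear=[[0,0,0],[0,0,0],[0,0,0],[0.5,0,-1],[0,0,-2],[0,0,-3],[2,0,-4],[4,0,-4]], twist=[0,0,0,0,0,0,0,0])

```text
clock: 10.1
position: [0.4922, 0.2643, 0.2177]
tool_rot: [3.141, 0.002, -2.797]
force: [-0.6, 0.3, 0.9]
grip_width: 0.0514
finger_force: 0.0
```

>>> move_arm(gripper=[0.6,0.6,0.6], linear=[[4,-3,0],[4,-3,0],[0,0,0]], twist=[0,0,0])

```text
clock: 10.4
position: [0.434, 0.1758, 0.2167]
tool_rot: [-3.14, -0.001, -2.8]
force: [0.7, 1.1, -0.5]
grip_width: 0.0512
finger_force: 0.0
```

```bash
python3 - <<'E'
from h import *
s,t=grab('3')
b=np.zeros((600,800,3),np.uint8); b[:,:500]=crop(s,250,160,350,280,5); b[:560,520:800]=crop(t,170,140,240,280,4); cv2.imwrite('pics/c6.png',b)
E
python3 gor.py -.09 -.2 .2 3.1416
```

```text
t 10.5 pos [0.4369 0.1802 0.2169] psi -2.798 F [-0.7  0.6 -0.5] w 0.051 ff 0.0 q7 [-0.5   0.3  -0.02  2.01  0.01  0.84  1.39]
twist -0.24 shift old axes [-10.79 -23.4    1.7 ] shift new axes [-10.7  -23.45   1.69]
world 0.617398578863947 -0.003702979825876751
```

View pics/c6.png

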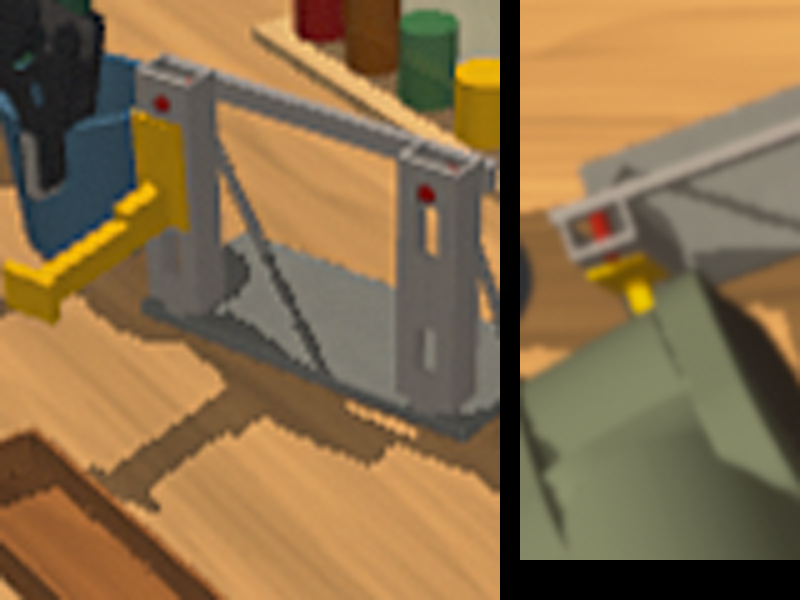

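```bash
cat > bf.py <<'E'
import sys; from h import *; import rk
# bf.py tag yrack roi : fit bracket pose in side view incl. height
tag=sys.argv[1]; ys=float(sys.argv[2]); r=tuple(map(int,sys.argv[3:7])); s=load('side'+tag)
h=cv2.cvtColor(s['img'],cv2.COLOR_RGB2HSV); m=(cv2.inRange(h,(19,150,50),(34,255,255))/255.)[r[1]:r[3],r[0]:r[2]]
k,l,st,c=cv2.connectedComponentsWithStats((m>0).astype(np.uint8)); m=(l==1+np.argmax(st[1:,4]))*1.
c=lambda p:np.abs(sil(s,[b+[0,0,p[3]] for b in BR],(*rk.w(p[0],p[1]),rk.RK[2]+p[2]),r)-m).sum()
p=np.array([-.003,ys,0,.08])
for z in(0.08,.082,.085,.09,.095):
    q=minimize(lambda q:c([q[0],q[1],q[2],z]),p[:3],method='Nelder-Mead',options=dict(initial_simplex=p[:3]+np.vstack([np.zeros(3),np.diag([.004,.004,.03])]))); print(z,q.fun.round(1),q.x.round(4),m.sum())
E
python3 bf.py 3 .095 250 175 300 240
```

```text
0.08 44.9 [-0.0071  0.0936  0.0027] 507.0
0.082 45.4 [-0.0098  0.0913  0.0055] 507.0
0.085 47.2 [-0.0132  0.0886  0.0177] 507.0
0.09 49.4 [-0.0193  0.0828  0.0155] 507.0
0.095 53.9 [-0.0256  0.0776  0.0191] 507.0
```

```bash
sed -i 's/^RK=.*/RK=[0.6306,0.2138,0.3480]/' rk.py; python3 go.py .6316 -.1719 .06 3.0756
```

```text
t 10.5 pos [0.4369 0.1802 0.2169] psi -2.798 F [-0.7  0.6 -0.5] w 0.051 ff 0.0 q7 [-0.5   0.3  -0.02  2.01  0.01  0.84  1.39]
twist 23.48 shift old axes [ -6.43 -39.72  15.69] shift new axes [-21.75 -33.85  15.69]
```

>>> move_arm(gripper=[1,1,1,1,1,1,1,1], linear=[[0,0,0],[0,0,0],[0,0,0],[-2.2,-3.4,0],[-2.2,-3.4,0],[-2.2,-3.4,0],[-2.2,-3.4,0],[-2.2,-3.4,0]], twist=[7.8,7.8,7.9,0,0,0,0,0])

```text
clock: 11.3
position: [0.537, 0.0033, 0.216]
tool_rot: [3.141, 0.001, 3.078]
force: [0.5, 0.2, 0.1]
grip_width: 0.0852
finger_force: 0.0
```

>>> move_arm(gripper=[1,1,1,1,1,1,1,1], linear=[[-2.2,-3.4,0],[-2.2,-3.4,0],[-2.2,-3.4,0],[-2.15,-3.4,2],[-2,-3.25,3],[0,0,4],[0,0,2],[0,0,0]], twist=[0,0,0,0,0,0,0,0])

```text
clock: 12.1
position: [0.631, -0.1703, 0.1026]
tool_rot: [3.141, -0.005, 3.077]
force: [0.0, 0.1, 0.3]
grip_width: 0.0855
finger_force: 0.0
```

```bash
python3 go.py .6316 -.1719 .003 3.0756
```

```text
t 12.1 pos [ 0.631  -0.1703  0.1026] psi 3.077 F [0.  0.1 0.3] w 0.0855 ff 0.0 q7 [ 0.09  0.72  0.14  1.62 -0.13  0.81  1.78]
twist 0.08 shift old axes [-0.12 -0.17  9.96] shift new axes [-0.07 -0.16  9.96]
```

>>> move_arm(gripper=[1,1,1,1,1,1,1,1], linear=[[-0.07,-0.16,3],[0,0,3],[0,0,2.5],[0,0,1.0],[0,0,0.4],[0,0,0.1],[0,0,0],[0,0,0]], twist=[0,0,0,0,0,0,0,0])

```text
clock: 12.9
position: [0.6332, -0.173, 0.0069]
tool_rot: [-3.141, 0.002, 3.076]
force: [-0.3, -0.2, 0.6]
grip_width: 0.0851
finger_force: 0.0
```

>>> move_arm(gripper=[0,0,0,0,0,0,0,0], linear=[[0,0,0],[0,0,0],[0,0,0],[0,0,0],[0,0,0],[0,0,0],[0,0,0],[0,0,0]], twist=[0,0,0,0,0,0,0,0])

```text
clock: 13.7
position: [0.6326, -0.1729, 0.006]
tool_rot: [-3.142, 0.0, 3.076]
force: [-1.8, 0.8, 6.2]
grip_width: 0.0105
finger_force: 59.2
```

```bash
python3 gor.py -.087 -.095 .15 3.1416
```

```text
t 13.7 pos [ 0.6326 -0.1729  0.006 ] psi 3.076 F [-1.8  0.8  6.2] w 0.0105 ff 59.2 q7 [ 0.1   0.86  0.11  1.64 -0.14  0.65  1.8 ]
twist -23.68 shift old axes [  6.87  26.38 -14.41] shift new axes [ -4.3   26.92 -14.4 ]
world 0.5812118191156069 0.09482602137891469
```

>>> move_arm(gripper=[0,0,0,0,0,0,0,0], linear=[[0,0,-1],[0,0,-3.5],[0,0,-4],[0,0,-4],[0,0,-1.9],[-0.4,2.5,0],[-0.6,3.5,0],[-0.6,4,0]], twist=[0,0,-7.8,-8,-7.9,0,0,0])

```text
clock: 14.5
position: [0.613, -0.0733, 0.1503]
tool_rot: [-3.141, 0.0, -2.795]
force: [0.1, 0.9, -1.4]
grip_width: 0.0102
finger_force: 58.8
```

>>> move_arm(gripper=[0,0,0,0,0,0,0,0], linear=[[-0.6,4,0],[-0.6,4,0],[-0.6,4,0],[-0.5,3,0],[-0.4,1.9,0],[0,0,0],[0,0,0],[0,0,0]], twist=[0,0,0,0,0,0,0,0])

```text
clock: 15.3
position: [0.5812, 0.0936, 0.15]
tool_rot: [-3.141, -0.0, -2.794]
force: [0.3, -0.5, -1.3]
grip_width: 0.0103
finger_force: 58.8
```

```bash
python3 gor.py -.075 -.095 .103 3.1416
```

```text
t 15.3 pos [0.5812 0.0936 0.15  ] psi -2.794 F [ 0.3 -0.5 -1.3] w 0.0103 ff 58.8 q7 [-0.28  0.56  0.02  1.77 -0.02  0.81  1.67]
twist -0.05 shift old axes [-1.24  0.12  4.7 ] shift new axes [-1.24  0.12  4.7 ]
world 0.5924924986667305 0.09891824190875709
```

>>> move_arm(gripper=[0,0,0,0,0,0,0,0], linear=[[0,0.12,2],[0,0,2],[0,0,0.7],[-0.6,0,0],[-0.64,0,0],[0,0,0],[0,0,0],[0,0,0]], twist=[0,0,0,0,0,0,0,0])

```text
clock: 16.1
position: [0.5924, 0.1, 0.1031]
tool_rot: [-3.142, 0.0, -2.793]
force: [0.4, -0.5, -1.1]
grip_width: 0.0106
finger_force: 58.8
```

```bash
python3 gor.py -.062 -.095 .103 3.1416
```

```text
t 16.1 pos [0.5924 0.1    0.1031] psi -2.793 F [ 0.4 -0.5 -1.1] w 0.0106 ff 58.8 q7 [-0.28  0.64  0.02  1.77 -0.02  0.73  1.67]
twist 0.02 shift old axes [-1.27 -0.11  0.01] shift new axes [-1.27 -0.11  0.01]
world 0.6047132348471143 0.10335148081608636
```

>>> move_arm(gripper=[0,0,0,0,0,0,0,0], linear=[[-0.5,-0.11,0],[-0.5,0,0],[-0.27,0,0],[-0.2,0,0],[-0.2,0,0],[-0.15,0,0],[0,0,0],[0,0,0]], twist=[0,0,0,0,0,0,0,0])

```text
clock: 16.9
position: [0.6094, 0.1051, 0.1026]
tool_rot: [3.142, -0.001, -2.793]
force: [-3.3, -0.1, -2.3]
grip_width: 0.0103
finger_force: 58.7
```

```bash
python3 gor.py -.053 -.095 .103 3.1416
```

```text
t 16.9 pos [0.6094 0.1051 0.1026] psi -2.793 F [-3.3 -0.1 -2.3] w 0.0103 ff 58.7 q7 [-0.28  0.67  0.02  1.72 -0.02  0.76  1.67]
twist 0.02 shift old axes [-0.4  -0.   -0.04] shift new axes [-0.4  -0.   -0.04]
world 0.6131737445104569 0.10642064621346817
```

>>> move_arm(gripper=[0,0,0,0,0,0], linear=[[-0.15,0,0],[-0.1,0,0],[-0.1,0,0],[-0.1,0,0],[0,0,0],[0,0,0]], twist=[0,0,0,0,0,0])

```text
clock: 17.5
position: [0.6129, 0.1063, 0.1024]
tool_rot: [3.141, -0.003, -2.793]
force: [-10.2, -3.9, 0.1]
grip_width: 0.0101
finger_force: 59.0
```

>>> move_arm(gripper=[0,0,0,0,0,0,0,0], linear=[[-0.05,0,0],[0,0,0.3],[0,0,0.3],[0,0,0.3],[0,0,0.3],[0,0,0.2],[0,0,0],[0,0,0]], twist=[0,0,0,0,0,0,0,0])

```text
clock: 18.3
position: [0.6131, 0.106, 0.089]
tool_rot: [-3.141, -0.003, -2.794]
force: [-18.4, -6.6, 11.6]
grip_width: 0.0102
finger_force: 64.8
```

```bash
python3 gor.py -.053 -.095 .086 3.1416
```

```text
t 18.3 pos [0.6131 0.106  0.089 ] psi -2.794 F [-18.4  -6.6  11.6] w 0.0102 ff 64.8 q7 [-0.28  0.69  0.02  1.71 -0.02  0.74  1.67]
twist -0.01 shift old axes [-0.02  0.03  0.3 ] shift new axes [-0.02  0.03  0.3 ]
world 0.6131737445104569 0.10642064621346817
```

>>> move_arm(gripper=[0,0,0,0,0,0], linear=[[0.08,0,0],[0,0,0.1],[0,0,0.1],[0,0,0.1],[0,0,0],[0,0,0]], twist=[0,0,0,0,0,0])

```text
clock: 18.9
position: [0.6129, 0.106, 0.0864]
tool_rot: [-3.141, -0.002, -2.794]
force: [-17.4, -5.1, 16.9]
grip_width: 0.0102
finger_force: 66.7
```

>>> move_arm(gripper=[0.6,0.6,0.6,0.6,0.6,0,0,0], linear=[[0,0,0],[0,0,0],[0,0,0],[0.5,0,-1],[0,0,-3],[-1.5,0,0],[-1,0,0],[0,0,0]], twist=[0,0,0,0,0,0,0,0])

```text
clock: 19.7
position: [0.6331, 0.114, 0.1257]
tool_rot: [3.141, 0.0, -2.793]
force: [-0.2, 1.2, -0.5]
grip_width: 0.0079
finger_force: 0.0
```

```bash
python3 gor.py -.033 -.095 .113 3.1416; python3 - <<'E'
from h import *
grab('4',('side',))
E
python3 bf.py 4 -.095 290 195 360 270
```

```text
t 19.7 pos [0.6331 0.114  0.1257] psi -2.793 F [-0.2  1.2 -0.5] w 0.0079 ff 0.0 q7 [-0.29  0.67  0.02  1.64 -0.02  0.83  1.67]
twist 0.05 shift old axes [ 0.14 -0.03  1.27] shift new axes [ 0.14 -0.03  1.27]
world 0.6319748770956628 0.1132410137632055
0.08 157.7 [-0.0772 -0.1319  0.1802] 511.0
0.082 161.4 [-0.0801 -0.1332  0.1763] 511.0
0.085 162.1 [-0.0841 -0.1353  0.1905] 511.0
0.09 168.6 [-0.0881 -0.1397  0.1815] 511.0
0.095 176.7 [-0.0942 -0.1433  0.1907] 511.0
```

>>> move_arm(gripper=[0,0,0,0,0,0,0,0], linear=[[0.14,0,1],[0,0,0.3],[0,0,0.15],[0,0,0.1],[0,0,0.05],[0,0,0.05],[0,0,0],[0,0,0]], twist=[0,0,0,0,0,0,0,0])

```text
clock: 20.55
position: [0.6313, 0.113, 0.1093]
tool_rot: [-3.142, 0.0, -2.793]
force: [-0.1, -0.5, 0.2]
grip_width: 0.0003
finger_force: 0.0
```

>>> move_arm(gripper=[0,0,0,0,0,0], linear=[[0,0,0.05],[0,0,0.05],[0,0,0.05],[0,0,0.05],[0,0,0],[0,0,0]], twist=[0,0,0,0,0,0])

```text
clock: 21.15
position: [0.6312, 0.113, 0.1072]
tool_rot: [-3.142, -0.0, -2.793]
force: [-0.2, 0.0, 0.4]
grip_width: 0.0002
finger_force: 0.0
```

>>> move_arm(gripper=[0,0,0,0,0], linear=[[0,0,0.05],[0,0,0.05],[0,0,0.05],[0,0,0],[0,0,0]], twist=[0,0,0,0,0])

```text
clock: 21.65
position: [0.6312, 0.113, 0.1057]
tool_rot: [3.142, -0.0, -2.793]
force: [0.3, 1.0, -0.5]
grip_width: 0.0001
finger_force: 0.0
```

```bash
python3 - <<'E'
from h import *
s,=grab('5',('side',))
cv2.imwrite('pics/c7.png',crop(s,250,160,370,280,5))
E
```

```text
(no output)
```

View pics/c7.png

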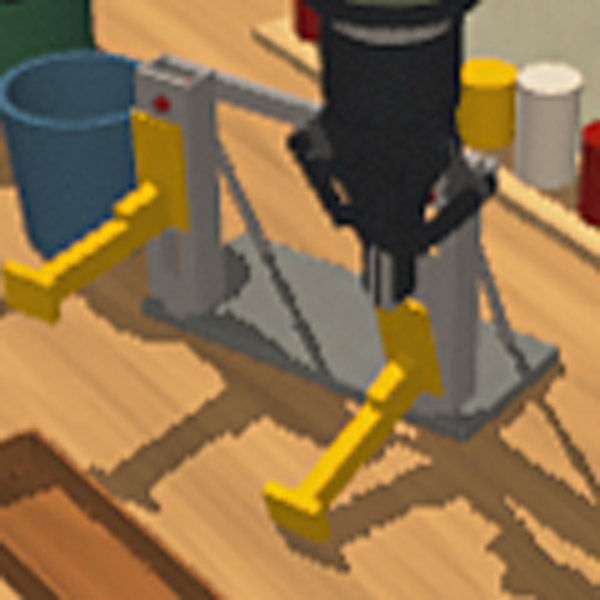

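>>> move_arm(gripper=[0,0,0,0,0,0,0,0], linear=[[0,0,-2],[0,0,-4],[0,0,-4],[2,-3.5,-2],[2,-4,0],[2,-4,0],[2,-4,0],[2,-4,0]], twist=[0,0,0,0,0,0,0,0])

```text
clock: 22.5
position: [0.6034, -0.1061, 0.226]
tool_rot: [-3.141, 0.0, -2.793]
force: [0.9, 0.3, -0.2]
grip_width: -0.0001
finger_force: 0.0
```

```bash
cat > bt.py <<'E'
import sys; from h import *
# joint side+top fit of the bracket; bt.py tag x y yaw z  side-roi top-roi
tag=sys.argv[1]; p0=np.array(list(map(float,sys.argv[2:6]))); rs=[tuple(map(int,a.split(','))) for a in sys.argv[6:8]]
fs=[load('side'+tag),load('top'+tag)]; ms=[]
for f,r in zip(fs,rs):
    h=cv2.cvtColor(f['img'],cv2.COLOR_RGB2HSV); m=cv2.inRange(h,(19,150,50),(34,255,255))[r[1]:r[3],r[0]:r[2]]
    k,l,st,c=cv2.connectedComponentsWithStats(m); j=1+np.argmax(st[1:,4]); ms.append((l==j)*1.); print(st[j],c[j])
c=lambda p:[np.abs(sil(f,[b+[0,0,p[3]] for b in BR],p[:3],r)-m).sum() for f,r,m in zip(fs,rs,ms)]
for zf in(None,0.):
    best=None
    for dy in(-.2,0,.2,.4):
        q=p0+[0,0,dy,0]
        g=lambda v:sum(c(np.r_[v[:3],v[3] if zf is None else zf]))
        o=minimize(g,q,method='Nelder-Mead',options=dict(maxiter=800,initial_simplex=q+np.vstack([np.zeros(4),np.diag([.015,.015,.1,.015])])))
        if best is None or o.fun<best.fun: best=o
    print(zf,best.x.round(4),best.fun,np.round(c(np.r_[best.x[:3],best.x[3] if zf is None else zf]),1))
E
python3 - <<'E'
from h import *
s,t=grab('6'); b=np.zeros((500,800,3),np.uint8); b[:500,:400]=crop(s,290,190,370,290,5); b[:400,400:]=crop(t,230,150,310,230,5); cv2.imwrite('pics/c8.png',b)
print(atz(s,(250+410/5,160+430/5),0))
E
python3 bt.py 6 .62 .1 .4 0.02 290,195,360,285 230,150,310,245; python3 go.py .6 .1 .1 3.4
```

```text
[0.65656983 0.12496547 0.        ]
[ 12  23  36  51 521] [32.21497121 48.50095969]
[ 36  37  31  51 402] [51.41293532 63.20895522]
None [0.6559 0.1274 0.3916 0.013 ] 320.94117647058823 [163.8 157.2]
0.0 [0.6583 0.1305 0.3891 0.0349] 415.66666666666663 [247.3 168.4]
t 22.6 pos [ 0.6026 -0.1116  0.226 ] psi -2.801 F [0.2 0.5 1. ] w -0.0001 ff 0.0 q7 [ 0.04  0.51  0.06  1.64 -0.03  0.99  2.03]
twist 4.7 shift old axes [-6.84 20.07 12.54] shift new axes [-5.16 20.52 12.6 ]
```

View pics/c8.png

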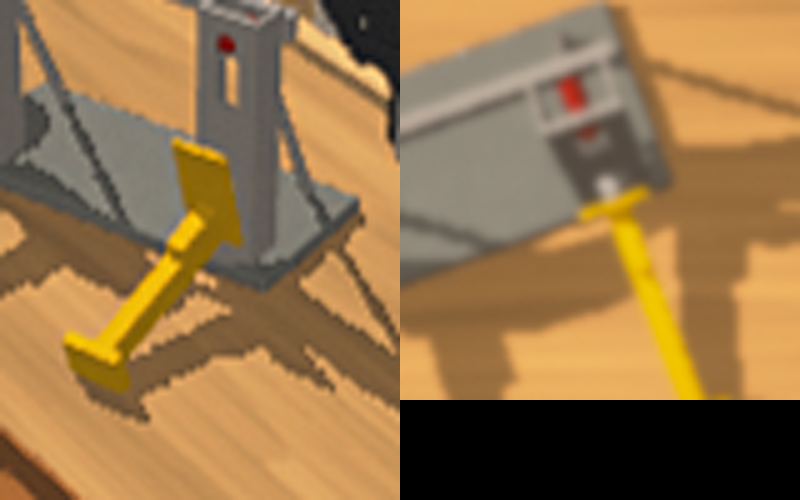

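```bash
cat > b6.py <<'E'
import sys; from h import *
tag=sys.argv[1]; p0=np.array(list(map(float,sys.argv[2:8]))); rs=[tuple(map(int,a.split(','))) for a in sys.argv[8:10]]
fs=[load('side'+tag),load('top'+tag)]; ms=[]
for f,r in zip(fs,rs):
    h=cv2.cvtColor(f['img'],cv2.COLOR_RGB2HSV); m=cv2.inRange(h,(19,150,50),(34,255,255))[r[1]:r[3],r[0]:r[2]]
    k,l,st,c=cv2.connectedComponentsWithStats(m); j=1+np.argmax(st[1:,4]); ms.append((l==j)*1.)
def tf(p): # pose x,y,z roll,pitch,yaw
    Rm=R.from_euler('xyz',p[3:]).as_matrix(); return [b@Rm.T+p[:3] for b in BR]
c=lambda p:[np.abs(sil(f,tf(p),(0,0,0),r)-m).sum() for f,r,m in zip(fs,rs,ms)]
best=None
for pt in(-.25,0,.25):
  for rl in (-.2,.2):
    q=p0+[0,0,0,rl,pt,0]
    for _ in range(2):
        o=minimize(lambda v:sum(c(v)),q,method='Nelder-Mead',options=dict(maxiter=1200,xatol=1e-4,initial_simplex=q+np.vstack([np.zeros(6),np.diag([.01,.01,.01,.1,.1,.1])]))); q=o.x
    print(o.x.round(3),round(o.fun,1))
    if best is None or o.fun<best.fun: best=o
print('best',best.x.round(4),np.round(c(best.x),1)); print('lowest',np.vstack(tf(best.x))[:,2].min())
Rm=R.from_euler('xyz',best.x[3:]).as_matrix()
for n,q in(('hookneck',(0,0,.04)),('plate low',(0,0,0)),('plate top',(0,0,.072)),('lip low',(-.126,0,0)),('grip -54 top',(-.054,0,.02))): print(n,(Rm@q+best.x[:3]).round(4))
E
python3 b6.py 6 .6559 .1274 .013 0 0 .39 290,195,360,285 230,150,310,245
```

```text
[ 0.661  0.124  0.035 -0.038 -0.29   0.341] 135.9
[ 0.659  0.127  0.036  0.115 -0.293  0.357] 131.5
[ 0.661  0.124  0.035 -0.03  -0.281  0.34 ] 136.9
[ 0.659  0.128  0.035  0.125 -0.298  0.363] 133.4
[ 0.659  0.128  0.035  0.134 -0.292  0.363] 134.3
[ 0.659  0.128  0.035  0.128 -0.293  0.361] 133.4
best [ 0.6586  0.1271  0.0357  0.1146 -0.2925  0.3572] [57.  74.5]
lowest -0.0025958102487573867
hookneck [0.6495 0.1188 0.0738]
plate low [0.6586 0.1271 0.0357]
plate top [0.6422 0.1122 0.1042]
lip low [ 0.5456  0.0849 -0.0006]
grip -54 top [0.6056 0.1049 0.0392]
```

```bash
python3 go.py .6046 .1045 .10 -2.785
```

```text
t 22.6 pos [ 0.6026 -0.1116  0.226 ] psi -2.801 F [0.2 0.5 1. ] w -0.0001 ff 0.0 q7 [ 0.04  0.51  0.06  1.64 -0.03  0.99  2.03]
twist -0.92 shift old axes [-7.42 20.34 12.54] shift new axes [-7.73 20.18 12.6 ]
```

>>> move_arm(gripper=[0.8,0.8,0.8,0.8,0.8,0.8,0.8,0.8], linear=[[0,0,0],[-1.3,3.3,0],[-1.3,3.4,0],[-1.3,3.4,0],[-1.3,3.4,0],[-1.3,3.4,0],[-1.2,3.3,3],[0,0,4]], twist=[-0.9,0,0,0,0,0,0,0])

```text
clock: 23.4
position: [0.604, 0.1198, 0.1564]
tool_rot: [3.139, 0.005, -2.769]
force: [0.7, -0.5, -0.2]
grip_width: 0.0682
finger_force: 0.0
```

>>> move_arm(gripper=[0.8,0.8,0.8], linear=[[0,0,4],[0,0,0],[0,0,0]], twist=[0,0,0])

```text
clock: 23.7
position: [0.6038, 0.1127, 0.1164]
tool_rot: [3.141, -0.0, -2.776]
force: [-0.3, 0.5, 0.6]
grip_width: 0.0686
finger_force: 0.0
```

```bash
python3 go.py .6046 .1045 .016 -2.785
```

```text
t 23.7 pos [0.6038 0.1127 0.1164] psi -2.776 F [-0.3  0.5  0.6] w 0.0686 ff 0.0 q7 [-0.29  0.64  0.01  1.72 -0.01  0.78  1.67]
twist 0.51 shift old axes [ 0.21 -0.79 10.04] shift new axes [ 0.21 -0.79 10.04]
```

>>> move_arm(gripper=[0.8,0.8,0.8,0.8,0.8,0.8,0.8,0.8], linear=[[0.2,-0.8,2],[0,0,3],[0,0,2.5],[0,0,1.5],[0,0,1.0],[0,0,0],[0,0,0],[0,0,0]], twist=[0.5,0,0,0,0,0,0,0])

```text
clock: 24.5
position: [0.6056, 0.1037, 0.017]
tool_rot: [-3.141, 0.002, -2.786]
force: [-0.3, 0.3, -0.1]
grip_width: 0.0686
finger_force: 0.0
```

>>> move_arm(gripper=[0,0,0,0,0,0,0], linear=[[0,0,0],[0,0,0],[0,0,0],[0,0,0],[0,0,0],[0,0,0],[0,0,0]], twist=[0,0,0,0,0,0,0], squeeze=40)

```text
clock: 25.2
position: [0.6048, 0.1035, 0.0158]
tool_rot: [-3.142, -0.0, -2.786]
force: [-0.8, 0.1, 1.8]
grip_width: 0.0116
finger_force: 44.7
```

>>> move_arm(gripper=[0,0,0,0], linear=[[0.3,0,0],[0.3,0,0],[0,0,0],[0,0,0]], twist=[0,0,0,0])

```text
clock: 25.6
position: [0.5988, 0.1013, 0.0157]
tool_rot: [-3.142, -0.001, -2.786]
force: [-1.2, -0.6, 0.8]
grip_width: 0.011
finger_force: 44.7
```

>>> move_arm(gripper=[0,0,0,0,0,0,0,0], linear=[[1,0,0],[1,0,0],[0.5,0,0],[0,0,0.3],[0,0,0.3],[0,0,0.3],[0,0,0.2],[0,0,0]], twist=[0,0,0,0,0,0,0,0], squeeze=20)

```text
clock: 26.4
position: [0.5769, 0.0932, 0.0052]
tool_rot: [-3.141, 0.003, -2.786]
force: [6.1, 1.6, 6.3]
grip_width: 0.0108
finger_force: 46.0
```

>>> move_arm(gripper=[0.5,0.5,0.5,0.5,0.5,0.5,0.5,0.5], linear=[[0,0,0],[0,0,0],[0,0,0],[0,0,-1],[0,0,-4],[0,0,-4.5],[0,0,-4.5],[3,-2,-4.5]], twist=[0,0,0,0,0,0,0,0])

```text
clock: 27.2
position: [0.5584, 0.0701, 0.1867]
tool_rot: [3.141, 0.003, -2.783]
force: [-0.5, -0.9, -0.3]
grip_width: 0.0427
finger_force: 0.0
```

>>> move_arm(gripper=[0.5,0.5,0.5,0.5,0.5], linear=[[2,-4,0],[0,-4.5,0],[0,-4.5,0],[0,-4.5,0],[0,0,0]], twist=[0,0,0,0,0])

```text
clock: 27.7
position: [0.6, -0.1103, 0.1844]
tool_rot: [-3.139, -0.0, -2.793]
force: [-1.2, 0.1, -0.5]
grip_width: 0.0426
finger_force: 0.0
```

```bash
python3 - <<'E'
from h import *
s,t=grab('7'); m=cv2.inRange(cv2.cvtColor(s['img'],cv2.COLOR_RGB2HSV),(19,150,50),(34,255,255))
for f in (s,t):
    m=cv2.inRange(cv2.cvtColor(f['img'],cv2.COLOR_RGB2HSV),(19,150,50),(34,255,255)); k,l,st,c=cv2.connectedComponentsWithStats(m); print([list(q) for q in st[1:] if q[4]>150])
E
python3 b6.py 7 .625 .112 .0 0 0 .357 285,210,352,300 235,160,310,260; python3 go.py .57 .1 .1 3.5
```

```text
[[np.int32(341), np.int32(172), np.int32(12), np.int32(18), np.int32(205)], [np.int32(250), np.int32(182), np.int32(38), np.int32(43), np.int32(507)], [np.int32(296), np.int32(229), np.int32(37), np.int32(46), np.int32(553)]]
[[np.int32(166), np.int32(90), np.int32(23), np.int32(23), np.int32(368)], [np.int32(268), np.int32(193), np.int32(33), np.int32(55), np.int32(471)], [np.int32(186), np.int32(203), np.int32(37), np.int32(56), np.int32(527)], [np.int32(431), np.int32(259), np.int32(16), np.int32(17), np.int32(202)]]
[ 0.633  0.114 -0.001 -0.06   0.016  0.348] 134.8
[ 0.633  0.116 -0.002 -0.038  0.014  0.354] 133.8
[ 0.634  0.114 -0.002 -0.065  0.011  0.345] 134.4
[ 0.632  0.12  -0.003  0.081  0.01   0.376] 146.5
[ 0.633  0.115 -0.002 -0.033  0.019  0.356] 135.7
[ 0.633  0.119 -0.003  0.073  0.006  0.374] 145.5
best [ 0.6334  0.1155 -0.002  -0.0379  0.0144  0.354 ] [36.4 97.4]
lowest -0.002693616294490754
hookneck [0.6334 0.1172 0.038 ]
plate low [ 0.6334  0.1155 -0.002 ]
plate top [0.6334 0.1184 0.0699]
lip low [ 5.152e-01  7.180e-02 -2.000e-04]
grip -54 top [0.5827 0.0976 0.0188]
t 27.8 pos [ 0.5993 -0.1046  0.1841] psi -2.788 F [-0.2  1.3  0. ] w 0.0425 ff 0.0 q7 [ 0.05  0.55  0.04  1.69 -0.03  0.9   2.02]
twist -0.29 shift old axes [-4.33 20.21  8.41] shift new axes [-4.44 20.19  8.41]
```

>>> move_arm(gripper=[0.8,0.8,0.8,0.8,0.8,0.8,0.8,0.8], linear=[[-0.7,3.3,0],[-0.9,3.4,0],[-0.9,3.4,0],[-0.9,3.4,0],[-0.9,3.4,0],[-0.7,3.1,3],[0,0,4],[0,0,0]], twist=[0,0,0,0,0,0,0,0])

```text
clock: 28.6
position: [0.5736, 0.1029, 0.1104]
tool_rot: [3.14, -0.006, -2.783]
force: [0.0, -0.1, 0.2]
grip_width: 0.0684
finger_force: 0.0
```

>>> move_arm(gripper=[0.8,0.8], linear=[[0,0,0],[0,0,0]], twist=[0,0])

```text
clock: 28.8
position: [0.5777, 0.101, 0.1158]
tool_rot: [-3.141, 0.002, -2.787]
force: [0.1, 0.9, 0.8]
grip_width: 0.0682
finger_force: 0.0
```

```bash
python3 go.py .5827 .0968 .002 -2.788
```

```text
t 28.8 pos [0.5777 0.101  0.1158] psi -2.787 F [0.1 0.9 0.8] w 0.0682 ff 0.0 q7 [-0.29  0.6   0.02  1.8  -0.01  0.73  1.66]
twist 0.06 shift old axes [-0.3  -0.57 11.38] shift new axes [-0.33 -0.57 11.38]
```

>>> move_arm(gripper=[0.8,0.8,0.8,0.8,0.8,0.8,0.8,0.8], linear=[[-0.3,-0.57,3],[0,0,3],[0,0,3],[0,0,1.5],[0,0,0.6],[0,0,0.2],[0,0,0],[0,0,0]], twist=[0,0,0,0,0,0,0,0])

```text
clock: 29.6
position: [0.5823, 0.0972, 0.002]
tool_rot: [-3.141, 0.002, -2.786]
force: [-0.3, 0.3, 0.4]
grip_width: 0.0681
finger_force: 0.0
```

>>> move_arm(gripper=[0,0,0,0,0,0,0,0], linear=[[0,0,0],[0,0,0],[0,0,0],[0,0,0],[0,0,0],[0,0,0],[0,0,0],[0,0,0]], twist=[0,0,0,0,0,0,0,0], squeeze=80)

```text
clock: 30.4
position: [0.5817, 0.097, 0.0011]
tool_rot: [-3.141, 0.0, -2.786]
force: [-2.0, -0.2, 8.0]
grip_width: 0.0101
finger_force: 79.2
```

```bash
python3 gor.py -.085 -.095 .099 3.1416
```

```text
t 30.4 pos [0.5817 0.097  0.0011] psi -2.786 F [-2.  -0.2  8. ] w 0.0101 ff 79.2 q7 [-0.27  0.79  0.01  1.83 -0.01  0.52  1.67]
twist 0.42 shift old axes [-0.08 -0.19 -9.79] shift new axes [-0.08 -0.19 -9.79]
world 0.5830919323741275 0.09550805813388841
```

>>> move_arm(gripper=[0,0,0,0,0,0,0,0], linear=[[0,-0.1,-1],[0,-0.09,-3],[0,0,-3],[0,0,-2.2],[0,0,-0.5],[0,0,0],[0,0,0],[0,0,0]], twist=[0,0.2,0.2,0,0,0,0,0])

```text
clock: 31.2
position: [0.5817, 0.0951, 0.0966]
tool_rot: [3.141, -0.002, -2.793]
force: [0.5, -0.3, -1.2]
grip_width: 0.0103
finger_force: 78.1
```

```bash
python3 gor.py -.065 -.095 .098 3.1416;python3 - <<'E'
from h import *
s,t=grab('8')
E
sed -i 's/-.002; p=o/-.0011; p=o/; s/.0543\*np/.055*np/' ov.py; python3 ov.py 8 pics/c9.png 285 180 375 270 8
```

```text
t 31.2 pos [0.5817 0.0951 0.0966] psi -2.793 F [ 0.5 -0.3 -1.2] w 0.0103 ff 78.1 q7 [-0.27  0.64  0.02  1.8  -0.01  0.7   1.67]
twist 0.03 shift old axes [-2.15 -0.01 -0.14] shift new axes [-2.15 -0.01 -0.14]
world 0.6018930649593334 0.10232842568362574
```

View pics/c9.png

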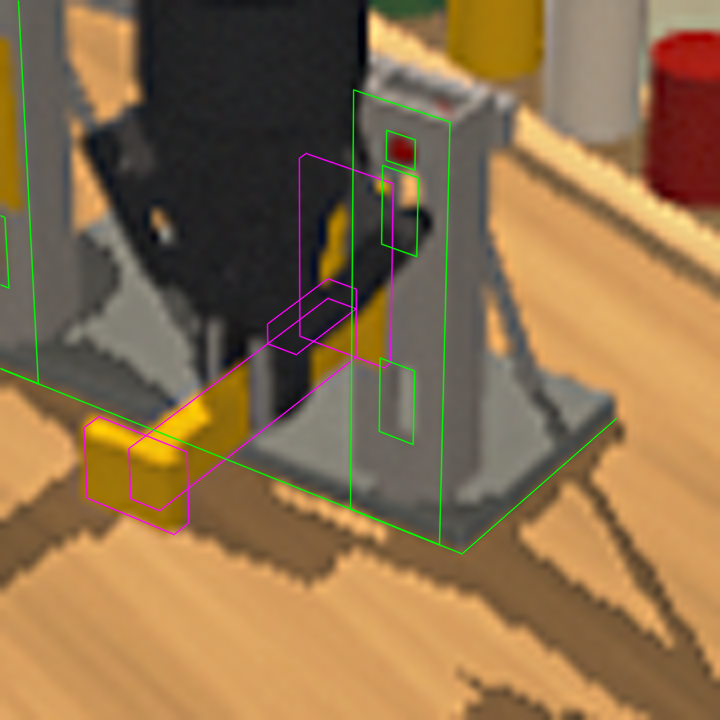

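>>> move_arm(gripper=[0,0,0,0,0,0,0,0], linear=[[-0.7,0,-0.14],[-0.7,0,0],[-0.7,0,0],[-0.3,0,0],[-0.2,0,0],[-0.2,0,0],[0,0,0],[0,0,0]], twist=[0,0,0,0,0,0,0,0])

```text
clock: 32.1
position: [0.6081, 0.1047, 0.099]
tool_rot: [3.142, -0.001, -2.793]
force: [-2.5, -0.7, -2.6]
grip_width: 0.0101
finger_force: 78.0
```

>>> move_arm(gripper=[0,0,0,0], linear=[[-0.15,0,0],[-0.15,0,0],[0,0,0],[0,0,0]], twist=[0,0,0,0])

```text
clock: 32.5
position: [0.6112, 0.1057, 0.099]
tool_rot: [-3.142, -0.001, -2.793]
force: [-5.4, -1.0, -3.6]
grip_width: 0.0099
finger_force: 78.0
```

```bash
python3 gor.py -.055 -.095 .098 3.1416
```

```text
t 32.5 pos [0.6112 0.1057 0.099 ] psi -2.793 F [-5.4 -1.  -3.6] w 0.0099 ff 78.0 q7 [-0.28  0.67  0.02  1.72 -0.02  0.75  1.67]
twist 0.02 shift old axes [-0.01 -0.    0.1 ] shift new axes [-0.01 -0.    0.1 ]
world 0.6112936312519364 0.10573860945849442
```

>>> move_arm(gripper=[0,0,0,0,0], linear=[[-0.1,0,0],[-0.1,0,0],[-0.1,0,0],[0,0,0],[0,0,0]], twist=[0,0,0,0,0])

```text
clock: 33.0
position: [0.6122, 0.1061, 0.0988]
tool_rot: [3.141, -0.005, -2.793]
force: [-19.4, -4.8, 4.2]
grip_width: 0.0101
finger_force: 79.2
```

>>> move_arm(gripper=[0,0,0,0,0,0], linear=[[0,0,0.3],[0,0,0.3],[0,0,0.2],[0,0,0],[0,0,0],[0,0,0]], twist=[0,0,0,0,0,0])

```text
clock: 33.6
position: [0.6123, 0.1058, 0.0908]
tool_rot: [-3.142, -0.004, -2.794]
force: [-17.4, -6.6, 4.0]
grip_width: 0.0102
finger_force: 79.2
```

>>> move_arm(gripper=[0,0,0,0,0], linear=[[0,0,0.2],[0,0,0.2],[0,0,0.2],[0,0,0],[0,0,0]], twist=[0,0,0,0,0])

```text
clock: 34.1
position: [0.6123, 0.1058, 0.0847]
tool_rot: [-3.141, -0.004, -2.794]
force: [-14.6, -6.4, 1.4]
grip_width: 0.0103
finger_force: 78.9
```

Free descent this time; finish.

>>> move_arm(gripper=[0,0,0,0,0,0], linear=[[0,0,0.15],[0,0,0.1],[0,0,0.1],[0,0,0.1],[0,0,0],[0,0,0]], twist=[0,0,0,0,0,0])

```text
clock: 34.7
position: [0.6123, 0.1057, 0.0808]
tool_rot: [-3.141, -0.004, -2.794]
force: [-19.5, -7.8, 12.9]
grip_width: 0.0098
finger_force: 80.4
```

>>> move_arm(gripper=[0,0,0.6,0.6,0.6,0.6,0.6,0.6], linear=[[0,0,0.03],[0,0,0],[0,0,0],[0,0,0],[0,0,0],[0,0,0],[0,0,-2],[0,0,-4]], twist=[0,0,0,0,0,0,0,0])

```text
clock: 35.5
position: [0.6129, 0.1067, 0.1387]
tool_rot: [3.141, -0.004, -2.793]
force: [1.1, 0.0, 0.4]
grip_width: 0.0511
finger_force: 0.0
```

>>> move_arm(gripper=[0.6,0.6,0.6,0.6,0.6,0.6,0.6,0.6], linear=[[0,0,-4.5],[2,0,-2],[4,0,0],[4,0,0],[4,0,0],[2,0,0],[0,0,0],[0,0,0]], twist=[0,0,0,0,0,0,0,0])

```text
clock: 36.3
position: [0.4644, 0.0524, 0.2059]
tool_rot: [-3.141, 0.001, -2.793]
force: [0.4, -0.1, 0.5]
grip_width: 0.0511
finger_force: 0.0
```

```bash
python3 - <<'E'
from h import *
s,t=grab('9')
cv2.imwrite('pics/c10.png',crop(s,250,160,390,270,5))
E
python3 bf.py 9 .095 245 175 300 240;python3 bf.py 9 -.095 290 195 360 280
```

```text
0.08 318.7 [-0.0045  0.0952  0.0202] 216.0
0.082 320.4 [-0.0072  0.095   0.0476] 216.0
0.085 324.4 [-0.0113  0.093   0.0629] 216.0
0.09 333.3 [-0.017   0.0911  0.103 ] 216.0
0.095 341.8 [-0.0225  0.0876  0.1349] 216.0
0.08 42.4 [-0.0031 -0.095   0.0208] 583.0
0.082 42.4 [-0.0058 -0.0967  0.0218] 583.0
0.085 41.0 [-0.0095 -0.0993  0.0257] 583.0
0.09 43.2 [-0.0156 -0.1033  0.0235] 583.0
0.095 46.9 [-0.0215 -0.1075  0.026 ] 583.0
```

View pics/c10.png

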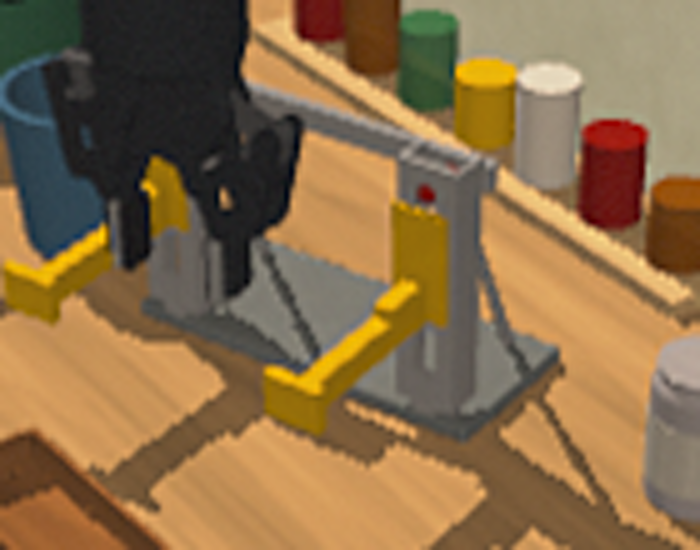

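>>> move_arm(gripper=[1,1,1,1,1,1,1,1], linear=[[0,0,0],[0,0,0],[0,0,0],[0,0,0],[0,0,0],[0,0,0],[0,0,0],[0,0,0]], twist=[8.3,8.3,8.3,8.3,8.3,8.3,8.3,8.3])

```text
clock: 37.2
position: [0.4646, 0.0526, 0.2052]
tool_rot: [-3.141, 0.0, 2.326]
force: [0.7, -0.4, -0.7]
grip_width: 0.0853
finger_force: 0.0
```

>>> move_arm(gripper=[1,1,1,1,1,1,1], linear=[[0,0,2],[0,0,2],[0,0,2],[0,0,1],[0,0,1],[0,0,0],[0,0,0]], twist=[8.2,8.2,8.2,8.2,8.2,0,0])

```text
clock: 37.9
position: [0.4642, 0.0525, 0.1253]
tool_rot: [-3.141, 0.001, 1.62]
force: [0.1, -0.4, 0.6]
grip_width: 0.0854
finger_force: 0.0
```

```bash
python3 go.py .4284 .0857 .06 1.615
```

```text
t 37.9 pos [0.4642 0.0525 0.1253] psi 1.62 F [ 0.1 -0.4  0.6] w 0.0854 ff 0.0 q7 [-0.55  0.47  0.4   2.12 -0.31  0.61  0.12]
twist 0.32 shift old axes [ 3.5  -3.41  6.53] shift new axes [ 3.47 -3.43  6.53]
```

>>> move_arm(gripper=[1,1,1,1,1,1,1], linear=[[1.7,-1.7,0],[1.77,-1.73,0],[0,0,3],[0,0,3.5],[0,0,0],[0,0,0],[0,0,0]], twist=[0.3,0,0,0,0,0,0])

```text
clock: 38.6
position: [0.429, 0.0854, 0.0618]
tool_rot: [3.14, -0.001, 1.611]
force: [0.2, 0.3, -0.0]
grip_width: 0.0853
finger_force: 0.0
```

```bash
python3 go.py .4284 .0857 .002 1.615; python3 - <<'E'
from h import *
s,=grab('10',('side',))
pts=pose(.4284,.0857,.0446,[[a,b,.03] for a,b in((-.0345,-.135),(.0345,-.135),(.0345,.135),(-.0345,.135))])
im=crop(s,225,225,325,325,6); uv=(proj(s,pts)-[225,225]+.5)*6-.5; cv2.polylines(im,[np.round(uv).astype(np.int32)],True,(255,0,255),1); cv2.imwrite('pics/c11.png',im)
E
```

```text
t 38.6 pos [0.429  0.0854 0.0618] psi 1.611 F [ 0.2  0.3 -0. ] w 0.0853 ff 0.0 q7 [-0.56  0.56  0.3   2.22 -0.41  0.41  0.11]
twist -0.24 shift old axes [ 0.02 -0.07  5.98] shift new axes [ 0.03 -0.06  5.98]
```

View pics/c11.png

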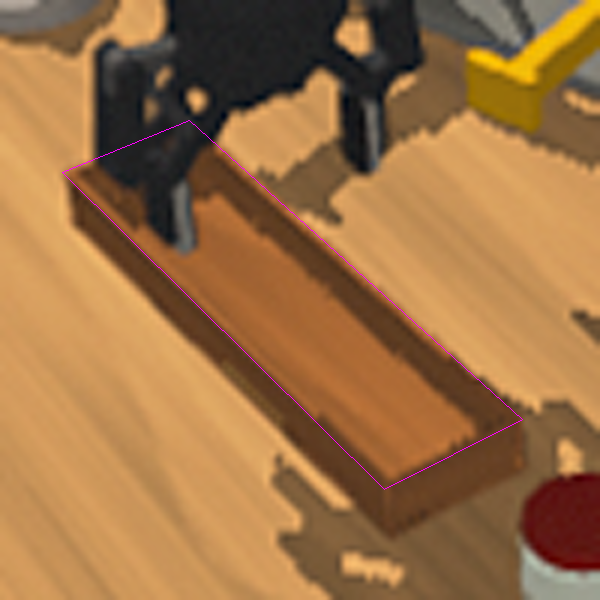

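>>> move_arm(gripper=[1,1,1,1,1,1,1,1], linear=[[0,-0.06,1.5],[0,0,2],[0,0,1.5],[0,0,0.7],[0,0,0.3],[0,0,0],[0,0,0],[0,0,0]], twist=[-0.2,0,0,0,0,0,0,0])

```text
clock: 39.45
position: [0.4278, 0.0856, 0.0009]
tool_rot: [3.141, -0.0, 1.614]
force: [-0.2, -0.8, -0.3]
grip_width: 0.0858
finger_force: 0.0
```

>>> move_arm(gripper=[0,0,0,0,0,0], linear=[[0,0,0],[0,0,0],[0,0,0],[0,0,0],[0,0,0],[0,0,0]], twist=[0,0,0,0,0,0], squeeze=40)

```text
clock: 40.05
position: [0.428, 0.0856, 0.0009]
tool_rot: [3.141, -0.0, 1.614]
force: [0.2, 0.1, 13.6]
grip_width: 0.0681
finger_force: 41.7
```

```bash
python3 gor.py -.15 0 .16 1.5708
```

```text
t 40.05 pos [0.428  0.0856 0.0009] psi 1.614 F [ 0.2  0.1 13.6] w 0.0681 ff 41.7 q7 [-0.48  0.68  0.19  2.23 -0.47  0.26  0.17]
twist -17.47 shift old axes [  7.44   6.5  -15.9 ] shift new axes [  5.14   8.42 -15.91]
world 0.48959150561095605 0.16264724337696995
```

>>> move_arm(gripper=[0,0,0,0,0,0,0,0], linear=[[0,0,-1],[0,0,-3],[0,0,-4],[0,0,-4],[0,0,-3],[0,0,-0.9],[0,0,0],[0,0,0]], twist=[0,0,0,-3,-4.5,-5,-5,0])

```text
clock: 40.85
position: [0.4273, 0.0855, 0.1601]
tool_rot: [3.141, -0.0, 1.921]
force: [-0.8, -0.3, -3.8]
grip_width: 0.0682
finger_force: 49.4
```

```bash
python3 gor.py -.082 0 .13 1.5708
```

```text
t 40.85 pos [0.4273 0.0855 0.1601] psi 1.921 F [-0.8 -0.3 -3.8] w 0.0682 ff 49.4 q7 [-0.64  0.36  0.39  2.16 -0.22  0.66  0.25]
twist 0.12 shift old axes [ 5.1  15.29  3.03] shift new axes [ 5.13 15.29  3.01]
world 0.553515356400656 0.1858364930460769
```

>>> move_arm(gripper=[0,0,0,0,0,0,0,0], linear=[[1,2.5,0],[1,3,0],[1,3,0],[1,3,0],[0.7,2.5,0],[0.4,1.3,0],[0,0.2,1.5],[0,0,1.5]], twist=[0,0,0,0,0,0,0,0])

```text
clock: 41.65
position: [0.5551, 0.1858, 0.1279]
tool_rot: [-3.141, 0.0, 1.918]
force: [0.2, -0.5, -3.5]
grip_width: 0.0682
finger_force: 49.4
```

>>> move_arm(gripper=[0,0,0], linear=[[0,0,0],[0,0,0],[0,0,0]], twist=[0,0,0])

```text
clock: 41.95
position: [0.5557, 0.1859, 0.1297]
tool_rot: [3.141, 0.0, 1.918]
force: [0.2, 0.7, -2.8]
grip_width: 0.068
finger_force: 49.2
```

```bash
python3 gor.py -.08 0 .102 1.5708;  python3 - <<'E'
from h import *
import rk
s,=grab('11',('side',))
im=crop(s,240,170,370,270,6)
def dr(P,c): uv=(proj(s,P)-[240,170]+.5)*6-.5; cv2.polylines(im,[np.round(uv).astype(np.int32)],True,c,1)
for ys in(.095,-.095):
    for zz in (0.108,): dr(pose(*rk.RK,[[x,ys+y,zz] for x,y in((-.128,-.018),(-.120,-.018),(-.120,.018),(-.128,.018))]),(255,0,255))
cv2.imwrite('pics/c12.png',im)
E
```

```text
t 41.95 pos [0.5557 0.1859 0.1297] psi 1.918 F [ 0.2  0.7 -2.8] w 0.068 ff 49.2 q7 [-0.66  0.61  0.34  1.81 -0.28  0.77  0.18]
twist -0.02 shift old axes [ 0.07 -0.01  2.77] shift new axes [ 0.07 -0.01  2.77]
world 0.5553954696591765 0.18651852980105063
```

View pics/c12.png

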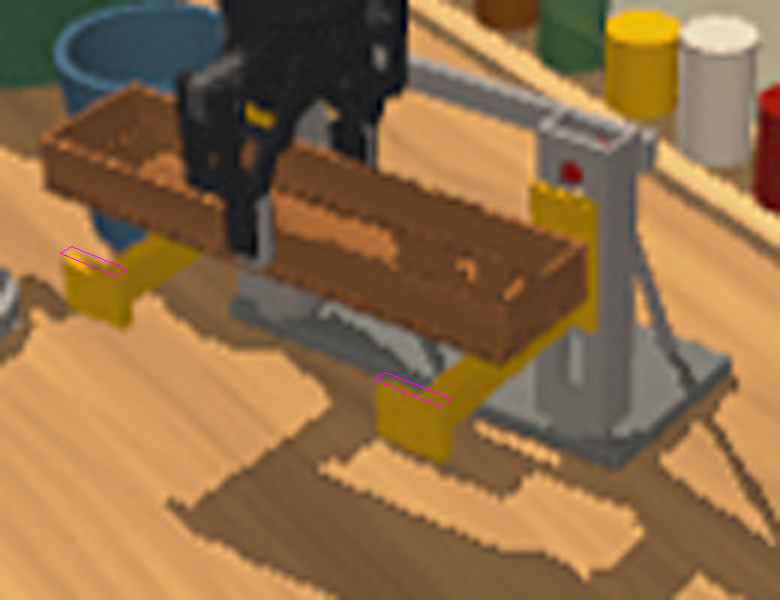

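>>> move_arm(gripper=[0,0,0,0,0,0,0,0], linear=[[0.07,0,1],[0,0,1],[0,0,0.5],[0,0,0.2],[0,0,0.1],[0,0,0.05],[0,0,0],[0,0,0]], twist=[0,0,0,0,0,0,0,0])

```text
clock: 42.8
position: [0.5557, 0.187, 0.1011]
tool_rot: [3.141, -0.0, 1.919]
force: [-0.2, 0.5, -3.2]
grip_width: 0.0678
finger_force: 49.4
```

```bash
python3 gor.py -.08 0 .1 1.5708
```

```text
t 42.8 pos [0.5557 0.187  0.1011] psi 1.919 F [-0.2  0.5 -3.2] w 0.0678 ff 49.4 q7 [-0.65  0.66  0.32  1.82 -0.3   0.71  0.19]
twist 0.03 shift old axes [-0.04 -0.05  0.11] shift new axes [-0.04 -0.05  0.11]
world 0.5553954696591765 0.18651852980105063
```

>>> move_arm(gripper=[0,0,0,0,0], linear=[[0,0,0.05],[0,0,0.05],[0,0,0.05],[0,0,0],[0,0,0]], twist=[0,0,0,0,0])

```text
clock: 43.3
position: [0.5556, 0.187, 0.0994]
tool_rot: [3.142, 0.0, 1.919]
force: [-0.7, 0.1, -1.6]
grip_width: 0.0679
finger_force: 49.6
```

>>> move_arm(gripper=[0,0,0,0], linear=[[0,0,0.05],[0,0,0.03],[0,0,0],[0,0,0]], twist=[0,0,0,0])

```text
clock: 43.7
position: [0.5556, 0.1869, 0.0991]
tool_rot: [3.141, -0.0, 1.919]
force: [-4.0, -0.9, 8.7]
grip_width: 0.0679
finger_force: 50.9
```

>>> move_arm(gripper=[1,1,1,1,1,1,1,1], linear=[[0,0,0],[0,0,0],[0,0,0],[0,0,-1],[0,0,-3],[0,0,-4],[0,0,-4],[0,-4,0]], twist=[0,0,0,0,0,0,0,0])

```text
clock: 44.5
position: [0.5226, 0.1749, 0.2238]
tool_rot: [3.132, -0.0, 1.919]
force: [-0.2, 0.8, -1.1]
grip_width: 0.0854
finger_force: 0.0
```

>>> move_arm(gripper=[1,1,1,1,1,1,1,1], linear=[[0,-4,0],[-2,-4,0],[-4,-2,0],[-4,0,0],[-4,0,0],[-4,0,0],[-4,0,0],[0,0,0]], twist=[0,0,0,0,0,0,0,0])

```text
clock: 45.3
position: [0.4999, -0.0727, 0.2195]
tool_rot: [3.141, 0.002, 1.913]
force: [-0.5, 1.1, -0.2]
grip_width: 0.0853
finger_force: 0.0
```

```bash
cat > jr.py <<'E'
import sys; from h import *
s,t=grab(sys.argv[1])
im=np.zeros((600,800,3),np.uint8); im[:330,:]=cv2.resize(s['img'][160:325,220:620,::-1],(800,330)); im[335:599,:]=cv2.resize(t['img'][150:282,150:550,::-1],(800,264)); cv2.imwrite(f'pics/j{sys.argv[1]}.png',im)
E
python3 jr.py 12; python3 go.py .43 -.13 .1 1.6
```

```text
t 45.4 pos [ 0.499  -0.0683  0.2189] psi 1.917 F [-0.3  0.6 -1. ] w 0.0853 ff 0.0 q7 [-0.35  0.38  0.48  1.95 -0.22  0.87  0.59]
twist 18.18 shift old axes [-3.46 -8.59 11.89] shift new axes [-5.96 -7.08 11.89]
```

View pics/j12.png

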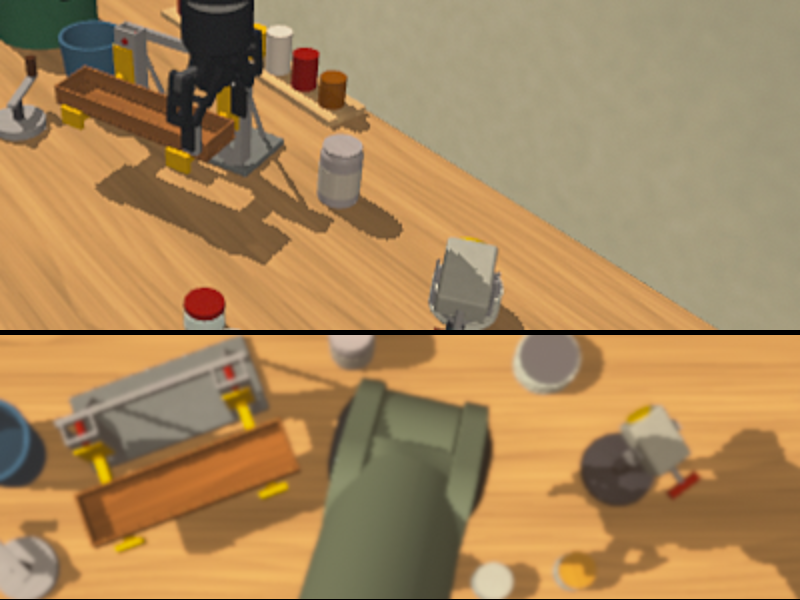

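```bash
cat > jars.py <<'E'
import sys; from h import *
# lid blobs in side and top pictures -> positions on lid plane
def blobs(f,col):
    h=cv2.cvtColor(f['img'],cv2.COLOR_RGB2HSV)
    if col=='red': m=cv2.inRange(h,(0,170,70),(6,255,255))|cv2.inRange(h,(174,170,70),(180,255,255))
    if col=='brass': m=cv2.inRange(h,(15,160,150),(25,255,255))
    if col=='white': m=cv2.inRange(h,(15,5,140),(35,75,255))
    k,l,st,c=cv2.connectedComponentsWithStats(cv2.morphologyEx(m,cv2.MORPH_OPEN,np.ones((3,3)))); return [(c[i],st[i,4]) for i in range(1,k) if 60<st[i,4]<500]
for tag in sys.argv[1:]:
    for n in('side','top'):
        try: f=load(n+tag)
        except FileNotFoundError: continue
        for col in('red','white','brass'):
            for c,a in blobs(f,col):
                p=atz(f,c,.042)
                if .33<p[0]<.62 and -.45<p[1]<.1: print(tag,n,col,p[:2].round(4),a)
E
python3 jars.py 0 10 11 12
```

```text
0 side red [ 0.428  -0.1356] 271
0 side white [ 0.4349 -0.1923] 273
0 side brass [ 0.5753 -0.0715] 141
0 side brass [ 0.5793 -0.1851] 173
0 side brass [ 0.4488 -0.2991] 339
0 top red [ 0.4288 -0.1326] 227
0 top white [ 0.4339 -0.1902] 300
0 top brass [ 0.6058 -0.1671] 463
0 top brass [ 0.6013 -0.0523] 424
0 top brass [ 0.4494 -0.3018] 316
10 side red [ 0.4478 -0.1224] 257
11 side red [ 0.4478 -0.1224] 257
11 side white [ 0.4349 -0.192 ] 283
11 side brass [ 0.4362 -0.288 ] 70
12 side red [ 0.4479 -0.1225] 256
12 side white [ 0.435  -0.1917] 281
12 side brass [ 0.4419 -0.2955] 199
12 top white [0.5657 0.0027] 73
12 top white [ 0.4342 -0.1903] 302
12 top brass [0.557  0.0888] 95
12 top brass [ 0.4481 -0.3015] 289
```

```bash
python3 go.py .4487 -.1194 .018 1.917
```

```text
t 45.4 pos [ 0.499  -0.0683  0.2189] psi 1.917 F [-0.3  0.6 -1. ] w 0.0853 ff 0.0 q7 [-0.35  0.38  0.48  1.95 -0.22  0.87  0.59]
twist 0.02 shift old axes [-3.1  -6.47 20.09] shift new axes [-3.1  -6.47 20.09]
```

>>> move_arm(gripper=[1,1,1,1,1,1,1,1], linear=[[-1.5,-3.2,2],[-1.6,-3.27,3],[0,0,4],[0,0,4],[0,0,0],[0,0,0],[0,0,0],[0,0,0]], twist=[0,0,0,0,0,0,0,0])

```text
clock: 46.2
position: [0.4499, -0.1185, 0.0903]
tool_rot: [3.139, 0.001, 1.92]
force: [0.3, 0.4, 0.1]
grip_width: 0.0853
finger_force: 0.0
```

```bash
python3 go.py .4487 -.1194 .018 1.917; python3 - <<'E'
from h import *
grab('13',('side',))
E
python3 jars.py 13
```

```text
t 46.2 pos [ 0.4499 -0.1185  0.0903] psi 1.92 F [0.3 0.4 0.1] w 0.0853 ff 0.0 q7 [-0.14  0.54  0.36  2.14 -0.37  0.52  0.84]
twist 0.17 shift old axes [-0.03 -0.16  7.23] shift new axes [-0.04 -0.14  7.23]
13 side red [ 0.4478 -0.1223] 258
13 side white [ 0.4356 -0.1918] 276
```

>>> move_arm(gripper=[1,1,1,1,1,1,1,1], linear=[[0,-0.1,2],[0,0,2.5],[0,0,1.7],[0,0,0.7],[0,0,0.3],[0,0,0],[0,0,0],[0,0,0]], twist=[0,0,0,0,0,0,0,0])

```text
clock: 47.05
position: [0.4483, -0.1192, 0.0172]
tool_rot: [3.141, 0.001, 1.919]
force: [-0.3, 0.1, -0.6]
grip_width: 0.0853
finger_force: 0.0
```

>>> move_arm(gripper=[0,0,0,0,0,0,0], linear=[[0,0,0],[0,0,0],[0,0,0],[0,0,0],[0,0,0],[0,0,0],[0,0,0]], twist=[0,0,0,0,0,0,0], squeeze=35)

```text
clock: 47.75
position: [0.448, -0.1192, 0.0169]
tool_rot: [3.141, 0.0, 1.919]
force: [-1.3, 0.6, 11.4]
grip_width: 0.0486
finger_force: 34.4
```

>>> move_arm(gripper=[0,0,0,0,0,0,0,0], linear=[[0,0,-1],[0,0,-3],[0,0,-4],[0,0,-4],[0,0,-4],[0,0,-3],[0,0,0],[0,0,0]], twist=[0,0,0,-8.2,-8.2,-8.2,-8.2,-8.2])

```text
clock: 48.55
position: [0.448, -0.1192, 0.208]
tool_rot: [3.141, 0.002, 2.641]
force: [-0.9, 0.4, -1.7]
grip_width: 0.0482
finger_force: 37.7
```

>>> move_arm(gripper=[0,0,0,0,0,0,0], linear=[[0,0,0],[0,0,0],[0,0,0],[0,0,0],[0,0,0],[0,0,0],[0,0,0]], twist=[-8.2,-8.2,-8.2,-8.2,-8.2,-8,0])

```text
clock: 49.25
position: [0.4476, -0.1194, 0.207]
tool_rot: [-3.141, -0.0, -2.791]
force: [0.9, -0.4, -1.6]
grip_width: 0.0483
finger_force: 37.7
```

```bash
python3 gor.py -.08 .078 .2 3.1416
```

```text
t 49.25 pos [ 0.4476 -0.1194  0.207 ] psi -2.791 F [ 0.9 -0.4 -1.6] w 0.0483 ff 37.7 q7 [ 0.04  0.3   0.12  2.04 -0.05  0.8   2.1 ]
twist 0.15 shift old axes [-20.66  32.83   0.69] shift new axes [-20.57  32.88   0.7 ]
world 0.5287960362152009 0.2598429468833535
```

>>> move_arm(gripper=[0,0,0,0,0,0,0,0], linear=[[-1,1.6,0],[-2,3.2,0],[-2,3.2,0],[-2,3.2,0],[-2,3.2,0],[-2,3.2,0],[-2,3.2,0],[-2,3.2,0]], twist=[0,0,0,0,0,0,0,0])

```text
clock: 50.05
position: [0.5069, 0.159, 0.2069]
tool_rot: [-3.141, -0.0, -2.798]
force: [0.7, -0.1, -1.5]
grip_width: 0.0484
finger_force: 37.7
```

>>> move_arm(gripper=[0,0,0,0,0,0,0], linear=[[-2,3.2,0],[-2,3.2,0],[-1,1.6,0],[-0.57,0.88,0],[0,0,0],[0,0,0],[0,0,0]], twist=[0,0,0,0,0,0,0])

```text
clock: 50.75
position: [0.5291, 0.2585, 0.2067]
tool_rot: [-3.141, -0.0, -2.796]
force: [0.4, 0.9, -2.3]
grip_width: 0.0487
finger_force: 37.7
```

```bash
python3 gor.py -.08 .078 .1225 3.1416
```

```text
t 50.75 pos [0.5291 0.2585 0.2067] psi -2.796 F [ 0.4  0.9 -2.3] w 0.0487 ff 37.7 q7 [-0.57  0.49  0.01  1.73 -0.01  0.93  1.37]
twist -0.11 shift old axes [-0.01  0.15  8.42] shift new axes [-0.01  0.14  8.42]
world 0.5287960362152009 0.2598429468833535
```

>>> move_arm(gripper=[0,0,0,0,0,0,0,0], linear=[[0,0.14,2],[0,0,3],[0,0,2],[0,0,0.9],[0,0,0.4],[0,0,0.1],[0,0,0],[0,0,0]], twist=[0,0,0,0,0,0,0,0])

```text
clock: 51.55
position: [0.5289, 0.2615, 0.1234]
tool_rot: [3.141, 0.001, -2.793]
force: [0.1, 0.5, -0.7]
grip_width: 0.0481
finger_force: 37.6
```

>>> move_arm(gripper=[0,0,0,0], linear=[[0,0,0.1],[0,0,0.05],[0,0,0],[0,0,0]], twist=[0,0,0,0])

```text
clock: 51.95
position: [0.5285, 0.2614, 0.1211]
tool_rot: [-3.142, -0.0, -2.793]
force: [0.1, -0.6, -1.0]
grip_width: 0.0479
finger_force: 37.6
```

>>> move_arm(gripper=[0,0,0,0], linear=[[0,0,0.08],[0,0,0.07],[0,0,0],[0,0,0]], twist=[0,0,0,0])

```text
clock: 52.35
position: [0.5285, 0.2614, 0.1195]
tool_rot: [-3.142, -0.0, -2.793]
force: [0.2, 0.2, -2.2]
grip_width: 0.0481
finger_force: 37.6
```

>>> move_arm(gripper=[0,0,0], linear=[[0,0,0.07],[0,0,0],[0,0,0]], twist=[0,0,0])

```text
clock: 52.65
position: [0.5286, 0.2614, 0.1189]
tool_rot: [3.142, 0.0, -2.793]
force: [0.0, -0.2, -1.1]
grip_width: 0.0484
finger_force: 37.8
```

>>> move_arm(gripper=[0,0,0.72,0.72,0.72,0.72,0.72,0.72], linear=[[0,0,0.05],[0,0,0],[0,0,0],[0,0,0],[0,0,0],[0,0,-1.5],[0,0,-3],[0,0,-4]], twist=[0,0,0,0,0,0,0,0])

```text
clock: 53.45
position: [0.5278, 0.261, 0.2031]
tool_rot: [-3.141, -0.003, -2.793]
force: [0.4, -0.9, 0.7]
grip_width: 0.0616
finger_force: 0.0
```

```bash
python3 go.py .434 -.1903 .08 -2.79; python3 - <<'E'
from h import *
grab('14')
E
python3 jars.py 14
```

```text
t 53.45 pos [0.5278 0.261  0.2031] psi -2.793 F [ 0.4 -0.9  0.7] w 0.0616 ff 0.0 q7 [-0.57  0.5   0.01  1.73 -0.01  0.92  1.37]
twist -0.18 shift old axes [ 24.19 -39.21  12.4 ] shift new axes [ 24.35 -39.14  12.31]
14 side white [ 0.4349 -0.1926] 270
14 top white [ 0.4341 -0.1908] 295
14 top brass [0.5582 0.0887] 75
14 top brass [ 0.4491 -0.3012] 289
```

>>> move_arm(gripper=[1,1,1,1,1,1,1,1], linear=[[1.2,-2,0],[2,-3.2,0],[2,-3.2,0],[2,-3.2,0],[2,-3.2,0],[2,-3.2,0],[2,-3.2,0],[2,-3.2,0]], twist=[0,0,0,0,0,0,0,0])

```text
clock: 54.35
position: [0.4685, -0.0213, 0.2033]
tool_rot: [-3.141, 0.0, -2.793]
force: [1.2, -0.1, -0.6]
grip_width: 0.0852
finger_force: 0.0
```

>>> move_arm(gripper=[1,1,1,1,1,1,1,1], linear=[[2,-3.2,0],[2,-3.2,0],[2,-3.2,0],[2,-3.2,2],[1.1,-1.9,3],[0,0,3],[0,0,3],[0,0,0]], twist=[0,0,0,0,0,0,0,0])

```text
clock: 55.15
position: [0.4318, -0.1886, 0.0907]
tool_rot: [3.139, -0.004, -2.793]
force: [1.0, 0.2, 0.5]
grip_width: 0.0854
finger_force: 0.0
```

```bash
python3 go.py .434 -.1905 .018 -2.793
```

```text
t 55.15 pos [ 0.4318 -0.1886  0.0907] psi -2.793 F [1.  0.2 0.5] w 0.0854 ff 0.0 q7 [ 0.21  0.51  0.1   2.11 -0.1   0.53  2.3 ]
twist -0.02 shift old axes [-0.17 -0.27  7.26] shift new axes [-0.14 -0.25  7.27]
```

>>> move_arm(gripper=[1,1,1,1,1,1,1,1], linear=[[-0.1,-0.2,2],[0,0,2.5],[0,0,1.7],[0,0,0.7],[0,0,0.35],[0,0,0],[0,0,0],[0,0,0]], twist=[0,0,0,0,0,0,0,0])

```text
clock: 55.95
position: [0.4357, -0.1908, 0.0216]
tool_rot: [-3.141, 0.001, -2.793]
force: [0.9, 0.4, 0.9]
grip_width: 0.0855
finger_force: 0.0
```

>>> move_arm(gripper=[0,0,0,0,0,0,0], linear=[[0,0,0],[0,0,0],[0,0,0],[0,0,0],[0,0,0],[0,0,0],[0,0,0]], twist=[0,0,0,0,0,0,0])

```text
clock: 56.65
position: [0.4355, -0.1909, 0.0214]
tool_rot: [-3.141, 0.001, -2.793]
force: [-1.9, -0.8, 12.3]
grip_width: 0.0484
finger_force: 34.0
```

>>> move_arm(gripper=[0,0,0,0,0,0,0,0], linear=[[0,0,-1],[0,0,-3],[0,0,-4],[0,0,-4],[0,0,-4],[0,0,-3],[-1.2,1.6,0],[-2.3,3,0]], twist=[0,0,0,0,0,0,0,0])

```text
clock: 57.45
position: [0.4521, -0.1367, 0.2124]
tool_rot: [-3.14, 0.002, -2.797]
force: [0.3, 0.7, -1.9]
grip_width: 0.0481
finger_force: 37.1
```

>>> move_arm(gripper=[0,0,0,0,0,0,0,0], linear=[[-2.3,3,0],[-2.3,3,0],[-2.3,3,0],[-2.3,3,0],[-2.3,3,0],[-2.3,3,0],[-2.3,3,0],[-2.3,3,0]], twist=[0,0,0,0,0,0,0,0])

```text
clock: 58.25
position: [0.5434, 0.1544, 0.2114]
tool_rot: [-3.141, -0.0, -2.793]
force: [0.1, -1.4, -0.5]
grip_width: 0.0479
finger_force: 37.1
```

>>> move_arm(gripper=[0,0,0,0,0], linear=[[-1.5,1.8,0],[-0.8,0.9,0],[0,0,0],[0,0,0],[0,0,0]], twist=[0,0,0,0,0])

```text
clock: 58.75
position: [0.5557, 0.1846, 0.2111]
tool_rot: [-3.141, -0.0, -2.795]
force: [-1.3, 0.8, -1.3]
grip_width: 0.0482
finger_force: 37.1
```

```bash
python3 gor.py -.08 0 .122 3.1416
```

```text
t 58.75 pos [0.5557 0.1846 0.2111] psi -2.795 F [-1.3  0.8 -1.3] w 0.0482 ff 37.1 q7 [-0.45  0.48  0.03  1.73 -0.02  0.93  1.51]
twist -0.08 shift old axes [-0.04  0.2   8.91] shift new axes [-0.04  0.19  8.91]
world 0.5553954696591765 0.18651852980105063
```

>>> move_arm(gripper=[0,0,0,0,0,0,0,0], linear=[[0,0.1,2],[0,0,3],[0,0,2],[0,0,1],[0,0,0.5],[0,0,0.15],[0,0,0],[0,0,0]], twist=[0,0,0,0,0,0,0,0])

```text
clock: 59.55
position: [0.5559, 0.1872, 0.1252]
tool_rot: [3.142, 0.001, -2.793]
force: [0.4, 0.4, -1.4]
grip_width: 0.0479
finger_force: 37.1
```

>>> move_arm(gripper=[0,0,0,0], linear=[[0,0,0.06],[0,0,0.06],[0,0,0],[0,0,0]], twist=[0,0,0,0])

```text
clock: 59.95
position: [0.5555, 0.1872, 0.1232]
tool_rot: [3.142, 0.0, -2.793]
force: [-0.5, 0.7, -1.8]
grip_width: 0.0481
finger_force: 37.1
```

>>> move_arm(gripper=[0,0,0.72,0.72,0.72,0.72,0.72,0.72], linear=[[0,0,0.06],[0,0,0],[0,0,0],[0,0,0],[0,0,0],[0,0,-1.5],[0,0,-3],[0,0,-4]], twist=[0,0,0,0,0,0,0,0])

```text
clock: 60.75
position: [0.5547, 0.1868, 0.2073]
tool_rot: [-3.141, -0.003, -2.793]
force: [1.3, 0.3, 0.3]
grip_width: 0.0614
finger_force: 0.0
```

>>> move_arm(gripper=[1,1,1,1,1,1,1,1], linear=[[0,0,0],[0,0,0],[0,0,0],[0,0,0],[0.2,-3,0],[0.25,-4,0],[0.25,-4,0],[0.25,-4,0]], twist=[7.2,7.2,7.2,7,0,0,0,0])

```text
clock: 61.55
position: [0.5231, 0.0389, 0.2076]
tool_rot: [-3.142, 0.0, 2.991]
force: [1.2, -0.2, 0.7]
grip_width: 0.0853
finger_force: 0.0
```

>>> move_arm(gripper=[1,1,1,1,1,1,1,1], linear=[[0.25,-4,0],[0.25,-4,0],[0.25,-4,0],[0.25,-4,0],[0.25,-4,0],[0.25,-4,0],[0.3,-4,0],[0.2,-3,0]], twist=[0,0,0,0,0,0,0,0])

```text
clock: 62.35
position: [0.4563, -0.2656, 0.2077]
tool_rot: [-3.141, 0.0, 2.989]
force: [1.1, -0.4, 0.1]
grip_width: 0.0854
finger_force: 0.0
```

```bash
python3 go.py .449 -.299 .09 2.99; python3 - <<'E'
from h import *
grab('15')
E
python3 jars.py 15
```

```text
t 62.35 pos [ 0.4563 -0.2656  0.2077] psi 2.989 F [ 1.1 -0.4  0.1] w 0.0854 ff 0.0 q7 [ 0.22  0.41  0.26  1.89 -0.13  0.86  1.96]
twist -0.04 shift old axes [ 0.22 -3.4  11.77] shift new axes [ 0.22 -3.41 11.77]
15 side brass [ 0.4489 -0.2991] 340
15 top brass [0.5572 0.0886] 92
```

>>> move_arm(gripper=[1,1,1,1,1,1,1,1], linear=[[0.1,-1.7,2],[0.1,-1.6,3],[0,0,4],[0,0,2.7],[0,0,0],[0,0,0],[0,0,0],[0,0,0]], twist=[0,0,0,0,0,0,0,0])

```text
clock: 63.25
position: [0.4511, -0.2957, 0.0921]
tool_rot: [-3.141, 0.002, 2.991]
force: [-0.9, 0.3, 0.3]
grip_width: 0.0855
finger_force: 0.0
```

```bash
python3 go.py .449 -.299 .018 2.99
```

```text
t 63.25 pos [ 0.4511 -0.2957  0.0921] psi 2.991 F [-0.9  0.3  0.3] w 0.0855 ff 0.0 q7 [ 0.32  0.6   0.2   1.95 -0.2   0.61  2.07]
twist 0.06 shift old axes [ 0.18 -0.35  7.41] shift new axes [ 0.16 -0.36  7.41]
```

>>> move_arm(gripper=[1,1,1,1,1,1,1,1], linear=[[0.1,-0.25,2],[0,0,2.5],[0,0,1.7],[0,0,0.7],[0,0,0.4],[0,0,0],[0,0,0],[0,0,0]], twist=[0,0,0,0,0,0,0,0])

```text
clock: 64.05
position: [0.4494, -0.2981, 0.0183]
tool_rot: [-3.141, 0.001, 2.991]
force: [0.2, -0.3, 0.4]
grip_width: 0.0854
finger_force: 0.0
```

>>> move_arm(gripper=[0,0,0,0,0,0,0], linear=[[0,0,0],[0,0,0],[0,0,0],[0,0,0],[0,0,0],[0,0,0],[0,0,0]], twist=[0,0,0,0,0,0,0])

```text
clock: 64.75
position: [0.4491, -0.2981, 0.0181]
tool_rot: [-3.141, 0.001, 2.991]
force: [-1.8, 0.4, 10.8]
grip_width: 0.0483
finger_force: 34.3
```

>>> move_arm(gripper=[0,0,0,0,0,0,0,0], linear=[[0,0,-1],[0,0,-3],[0,0,-4],[0,0,-4],[0,0,-4],[0,0,-3],[-0.4,2.2,0],[-0.6,3.8,0]], twist=[0,0,0,0,0,0,0,0])

```text
clock: 65.55
position: [0.4675, -0.2414, 0.2091]
tool_rot: [-3.14, 0.002, 2.987]
force: [1.7, 0.9, -2.3]
grip_width: 0.0483
finger_force: 37.0
```

>>> move_arm(gripper=[0,0,0,0,0,0,0,0], linear=[[-0.6,3.8,0],[-0.6,3.8,0],[-0.6,3.8,0],[-0.6,3.8,0],[-0.6,3.8,0],[-0.6,3.8,0],[-0.6,3.8,0],[-0.6,3.8,0]], twist=[0,0,0,0,0,0,0,0])

```text
clock: 66.35
position: [0.561, 0.0548, 0.2081]
tool_rot: [-3.142, 0.0, 2.991]
force: [1.5, -0.6, -1.0]
grip_width: 0.048
finger_force: 37.0
```

>>> move_arm(gripper=[0,0,0,0,0,0,0,0], linear=[[-0.6,3.8,0],[-0.5,2.5,0],[0,0,0],[0,0,0],[0,0,0],[0,0,0],[0,0,0],[0,0,0]], twist=[0,0,-7.2,-7.2,-7.2,-7,0,0])

```text
clock: 67.15
position: [0.5812, 0.1137, 0.2079]
tool_rot: [3.142, -0.0, -2.797]
force: [-0.7, -0.7, -1.2]
grip_width: 0.0483
finger_force: 37.0
```

```bash
python3 gor.py -.08 -.078 .122 3.1416
```

```text
t 67.15 pos [0.5812 0.1137 0.2079] psi -2.797 F [-0.7 -0.7 -1.2] w 0.0483 ff 37.0 q7 [-0.34  0.5   0.06  1.72 -0.04  0.93  1.65]
twist -0.21 shift old axes [-0.06 -0.08  8.59] shift new axes [-0.06 -0.08  8.59]
world 0.5819949031031522 0.11319411271874774
```

Floor contact expected at TCP ≈ 0.1195.

>>> move_arm(gripper=[0,0,0,0,0,0,0,0], linear=[[0,0,2],[0,0,3],[0,0,2],[0,0,1],[0,0,0.5],[0,0,0.15],[0,0,0],[0,0,0]], twist=[-0.2,0,0,0,0,0,0,0])

```text
clock: 67.95
position: [0.5817, 0.1141, 0.1219]
tool_rot: [-3.141, 0.001, -2.79]
force: [0.2, 0.5, -1.3]
grip_width: 0.0479
finger_force: 37.0
```

>>> move_arm(gripper=[0,0,0,0], linear=[[0,0,0.08],[0,0,0.07],[0,0,0],[0,0,0]], twist=[0,0,0,0])

```text
clock: 68.35
position: [0.5814, 0.114, 0.1197]
tool_rot: [-3.142, 0.0, -2.79]
force: [-0.5, -0.1, 0.4]
grip_width: 0.048
finger_force: 37.2
```

>>> move_arm(gripper=[0.72,0.72,0.72,0.72,0.72,0.72,0.72,0.72], linear=[[0,0,0],[0,0,0],[0,0,0],[0,0,-1.5],[0,0,-3],[0,0,-4],[0,0,-4],[0,0,-2.5]], twist=[0,0,0,0,0,0,0,8.2])

```text
clock: 69.15
position: [0.5819, 0.1139, 0.2726]
tool_rot: [3.141, 0.003, -2.933]
force: [0.7, -0.4, -0.5]
grip_width: 0.0613
finger_force: 0.0
```

>>> move_arm(gripper=[0.72,0.72,0.72,0.72,0.72,0.72,0.72,0.72], linear=[[0,0,0],[0,0,0],[0,0,0],[0,0,0],[0,0,0],[0,0,0],[0,0,0],[0,0,0]], twist=[8.2,8.2,8.2,8.2,8.2,8.2,8.2,8.2])

```text
clock: 69.95
position: [0.5812, 0.1139, 0.2696]
tool_rot: [3.142, 0.0, 2.2]
force: [-0.2, 0.4, -0.0]
grip_width: 0.0612
finger_force: 0.0
```

>>> move_arm(gripper=[0.72,0.72,0.72,0.72,0.72,0.72,0.72,0.72], linear=[[0,0,0],[0,0,0],[0,0,0],[0,0,0],[0,0,0],[0,0,0],[0,0,0],[0,0,0]], twist=[8.2,8.2,8.2,8.2,8.2,8.2,8.2,8.2])

```text
clock: 70.75
position: [0.5813, 0.114, 0.2696]
tool_rot: [-3.142, -0.0, 1.055]
force: [0.6, 0.4, -0.9]
grip_width: 0.0614
finger_force: 0.0
```

```bash
python3 go.py .5359 -.4015 .26 .619; python3 - <<'E'
from h import *
s,t=grab('16')
np.set_printoptions(precision=4,suppress=True)
U=[]
for f,b in((s,(430,315,470,345)),(t,(478,212,505,238))):
    h=cv2.cvtColor(f['img'],cv2.COLOR_RGB2HSV); m=cv2.inRange(h,(0,150,60),(7,255,255))|cv2.inRange(h,(174,150,60),(180,255,255)); m=m[b[1]:b[3],b[0]:b[2]]
    k,l,st,c=cv2.connectedComponentsWithStats(m); j=1+np.argmax(st[1:,4]); U.append(c[j]+b[:2]); print(st[j],U[-1])
print(tri((s,t),U))
E
```

```text
t 70.75 pos [0.5813 0.114  0.2696] psi 1.055 F [ 0.6  0.4 -0.9] w 0.0614 ff 0.0 q7 [-0.74  0.51  0.66  1.67 -0.34  1.08 -0.5 ]
twist 24.97 shift old axes [-47.08  21.49   0.95] shift new axes [-33.61  39.35   0.96]
[  6   9  23  11 149] [447.0738 329.2886]
[ 7  7 15 12 70] [491.7857 224.4714]
(array([ 0.5355, -0.4023,  0.1689]), [array([ 0.2, -0. ]), array([-0.1,  0.1])])
```

>>> move_arm(gripper=[0.72,0.72,0.72,0.72,0.72,0.72,0.72,0.72], linear=[[0,0,0],[0,0,0],[0,0,0],[-2,2.4,0],[-2.8,3.3,0],[-2.8,3.3,0],[-2.8,3.3,0],[-2.8,3.3,0]], twist=[8.3,8.3,8.4,0,0,0,0,0])

```text
clock: 71.65
position: [0.565, -0.0913, 0.2697]
tool_rot: [-3.142, -0.0, 0.63]
force: [1.7, -0.7, -0.5]
grip_width: 0.0617
finger_force: 0.0
```

>>> move_arm(gripper=[0.72,0.72,0.72,0.72,0.72,0.72,0.72,0.72], linear=[[-2.8,3.3,0],[-2.8,3.3,0],[-2.8,3.3,0],[-2.8,3.3,0],[-2.8,3.3,0],[-2.5,3,0],[0,0,0],[0,0,0]], twist=[0,0,0,0,0,0,0,0])

```text
clock: 72.45
position: [0.5449, -0.3454, 0.2693]
tool_rot: [-3.141, 0.0, 0.626]
force: [-1.6, 1.0, 0.3]
grip_width: 0.0615
finger_force: 0.0
```

```bash
python3 go.py .5357 -.4019 .25 .62; python3 - <<'E'
from h import *
grab('17')
import rk
f=load('side17'); h=cv2.cvtColor(f['img'],cv2.COLOR_RGB2HSV)
g=load('top17'); hg=cv2.cvtColor(g['img'],cv2.COLOR_RGB2HSV)
ex={'red':(.078,'r'),'white':(0,'w'),'brass':(-.078,'b')}
for n,(y,_) in ex.items():
    P=[*rk.w(-.08,y),.148]; a,b=proj(f,P)[0],proj(g,P)[0]
    for nm,F,H,u in(('side',f,h,a),('top',g,hg,b)):
        x0,y0=(u-11).astype(int); w=H[y0:y0+23,x0:x0+23]
        m={'red':cv2.inRange(w,(0,170,70),(6,255,255))|cv2.inRange(w,(174,170,70),(180,255,255)),'brass':cv2.inRange(w,(17,150,100),(27,255,255)),'white':cv2.inRange(w,(0,0,130),(180,80,255))}[n]
        yy,xx=np.nonzero(m)
        if len(xx): q=atz(F,(xx.mean()+x0,yy.mean()+y0),.146); print(n,nm,len(xx),'off mm',((q[:2]-P[:2])*1000).round(1))
        else: print(n,nm,'none')
E
```

```text
t 72.45 pos [ 0.5449 -0.3454  0.2693] psi 0.626 F [-1.6  1.   0.3] w 0.0615 ff 0.0 q7 [ 0.03  0.63  0.73  1.52 -0.44  1.16 -0.1 ]
twist 0.35 shift old axes [-4.06  4.04  1.93] shift new axes [-4.03  4.07  1.93]
red side 136 off mm [-4.2 -5.4]
red top 295 off mm [0.4 3.1]
white side 206 off mm [-11.5 -14.4]
white top 354 off mm [-4.1 -0.6]
brass side 171 off mm [-6.  -4.7]
brass top 320 off mm [-1.9  2. ]
```

>>> move_arm(gripper=[0.72,0.72,0.72,0.72,0.72,0.72,0.72,0.72], linear=[[-2,2,0],[-2,2,0],[0,0,0],[0,0,2],[0,0,2],[0,0,0],[0,0,0],[0,0,0]], twist=[0.3,0,0,0,0,0,0,0])

```text
clock: 73.35
position: [0.5368, -0.4001, 0.2308]
tool_rot: [3.14, -0.001, 0.62]
force: [0.1, 0.1, -0.2]
grip_width: 0.0616
finger_force: 0.0
```

```bash
python3 go.py .5357 -.4019 .15 .62
```

```text
t 73.35 pos [ 0.5368 -0.4001  0.2308] psi 0.62 F [ 0.1  0.1 -0.2] w 0.0616 ff 0.0 q7 [ 0.14  0.7   0.7   1.5  -0.48  1.12 -0.01]
twist 0.01 shift old axes [-0.2   0.08  8.08] shift new axes [-0.2   0.09  8.08]
```

>>> move_arm(gripper=[0.72,0.72,0.72,0.72,0.72,0.72], linear=[[-0.15,0.05,2],[0,0,2],[0,0,2],[0,0,2],[0,0,0],[0,0,0]], twist=[0,0,0,0,0,0])

```text
clock: 73.95
position: [0.5356, -0.4018, 0.1507]
tool_rot: [3.141, -0.0, 0.619]
force: [0.4, 0.1, 0.4]
grip_width: 0.0616
finger_force: 0.0
```

>>> move_arm(gripper=[0,0,0,0,0,0,0], linear=[[0,0,0],[0,0,0],[0,0,0],[0,0,0],[0,0,0],[0,0,0],[0,0,0]], twist=[0,0,0,0,0,0,0], squeeze=30)

```text
clock: 74.65
position: [0.5359, -0.4017, 0.15]
tool_rot: [3.14, -0.001, 0.619]
force: [4.8, -1.9, 4.2]
grip_width: 0.039
finger_force: 32.5
```

```bash
python3 go.py .5357 -.4019 .15 .62
```

```text
t 74.65 pos [ 0.5359 -0.4017  0.15  ] psi 0.619 F [ 4.8 -1.9  4.2] w 0.039 ff 32.5 q7 [ 0.17  0.78  0.65  1.57 -0.54  0.98  0.03]
twist -0.05 shift old axes [-0.03  0.   -0.  ] shift new axes [-0.03  0.   -0.  ]
```

>>> move_arm(gripper=[0,0,0,0,0,0], linear=[[0.03,0.62,0],[0.03,0.62,0],[0.03,0.62,0],[0.03,0.62,0],[0,0,0],[0,0,0]], twist=[-5.75,-5.75,-5.75,-5.75,0,0])

```text
clock: 75.25
position: [0.5535, -0.418, 0.1496]
tool_rot: [3.142, -0.001, 1.018]
force: [4.9, 2.0, 5.4]
grip_width: 0.0392
finger_force: 32.5
```

```bash
python3 - <<'E'
import numpy as np
L=np.array([.5858,-.3660]); a=.619+np.radians(23); print(L-.0614*np.array([np.cos(a),np.sin(a)]),a)
E
python3 go.py .5357 -.4019 .15 .62
```

```text
[ 0.55368761 -0.41833311] 1.020425727958696
t 75.25 pos [ 0.5535 -0.418   0.1496] psi 1.018 F [4.9 2.  5.4] w 0.0392 ff 32.5 q7 [ 0.25  0.79  0.54  1.49 -0.45  0.99  0.36]
twist 22.78 shift old axes [ 0.44 -2.36 -0.04] shift new axes [-0.51 -2.34 -0.04]
```

>>> move_arm(gripper=[0,0,0,0,0,0,0,0], linear=[[0.03,0.62,0],[0.03,0.62,0],[0.03,0.62,0],[0.03,0.62,0],[0.03,0.62,0],[0.03,0.62,0],[0,0,0],[0,0,0]], twist=[-5.78,-5.78,-5.78,-5.78,-5.78,-5.78,0,0])

```text
clock: 76.05
position: [0.5882, -0.4267, 0.1492]
tool_rot: [-3.14, -0.001, 1.621]
force: [-0.8, 4.8, 4.4]
grip_width: 0.0394
finger_force: 32.5
```

>>> move_arm(gripper=[0,0,0,0,0,0,0,0], linear=[[-0.15,0,-0.5],[-0.11,0,-0.5],[-0.07,0,-0.5],[-0.03,0,-0.5],[0.01,0,-0.5],[0.05,0,-0.5],[0,0,0],[0,0,0]], twist=[0,0,0,0,0,0,0,0])

```text
clock: 76.85
position: [0.5889, -0.4308, 0.18]
tool_rot: [3.141, 0.001, 1.625]
force: [-4.1, 1.2, -1.2]
grip_width: 0.0391
finger_force: 31.4
```

```bash
python3 go.py .5889 -.4305 .18 1.624; python3 - <<'E'
from h import *
np.set_printoptions(precision=4,suppress=True)
s,t=grab('18'); from workcell import monitor
for z in(.199,.25): print(z,proj(s,[.5889,-.4305,z]),proj(t,[.5889,-.4305,z]))
# lens
for f,n in((s,'s'),(t,'t')):
    h=cv2.cvtColor(f['img'],cv2.COLOR_RGB2HSV); c=proj(f,[.585,-.33,.185])[0].astype(int); x0,y0=c-25
    m=cv2.inRange(h[y0:y0+50,x0:x0+50],(22,150,100),(34,255,255)); k,l,st,cc=cv2.connectedComponentsWithStats(m); print(n,[(st[i],cc[i]+[x0,y0]) for i in range(1,k) if st[i,4]>8])
E
```

```text
t 76.85 pos [ 0.5889 -0.4308  0.18  ] psi 1.625 F [-4.1  1.2 -1.2] w 0.0391 ff 31.4 q7 [ 0.33  0.78  0.4   1.35 -0.31  1.08  0.83]
twist 0.08 shift old axes [ 0.03  0.   -0.  ] shift new axes [ 0.03  0.   -0.  ]
0.199 [[481.7723 314.4653]] [[506.6595 199.265 ]]
0.25 [[487.736  293.3864]] [[514.0164 194.3857]]
s [(array([22, 18,  6,  4,  9], dtype=int32), array([437.1111, 285.1111]))]
t [(array([24, 21,  3, 13, 34], dtype=int32), array([460.9706, 203.8235]))]
```

>>> move_arm(gripper=[0.72,0.72,0.72,0.72,0.72,0.72,0.72,0.72], linear=[[0,0,0],[0,0,0],[0,0,0],[0,0,-1],[0,0,-3],[0,0,-4],[0,4,-2],[0,4,0]], twist=[0,0,0,0,0,0,0,0])

```text
clock: 77.75
position: [0.6703, -0.4271, 0.2858]
tool_rot: [3.136, 0.004, 1.625]
force: [0.6, -0.5, 0.5]
grip_width: 0.0619
finger_force: 0.0
```

>>> move_arm(gripper=[0.72,0.72,0.72,0.72,0.72,0.72,0.72], linear=[[0,-4,0],[0,-4,0],[4,-4,0],[4,-4,0],[4,-4,0],[4,-2,0],[0,0,0]], twist=[0,0,0,0,0,0,0])

```text
clock: 78.45
position: [0.4531, -0.2878, 0.2807]
tool_rot: [3.14, -0.002, 1.628]
force: [1.4, -1.1, 0.4]
grip_width: 0.0613
finger_force: 0.0
```

```bash
cat > lamp.py <<'E'
import sys; from h import *; import rk
np.set_printoptions(precision=4,suppress=True)
s,t=grab(sys.argv[1])
def blob(f,P,lo,hi,r=16):
    h=cv2.cvtColor(f['img'],cv2.COLOR_RGB2HSV); x0,y0=proj(f,P)[0].astype(int)-r
    m=cv2.inRange(h[y0:y0+2*r,x0:x0+2*r],lo,hi); k,l,st,c=cv2.connectedComponentsWithStats(m)
    if k<2: return None
    j=1+np.argmax(st[1:,4]); print(st[j]); return c[j]+[x0,y0]
U=[blob(f,[.5889,-.4305,.199],(0,150,50),(7,255,255)) for f in(s,t)]; print('bar',U)
H,e=tri((s,t),U); print(H,e)
L=np.array([.5858,-.366,.19]); d=L-H; az=np.arctan2(d[1],d[0]); ti=np.arctan2(-d[2],np.hypot(*d[:2])); print('r',np.hypot(*d[:2]),'az',az,'tilt',ti)
T=np.array([*rk.w(-.08,0),.115]); v=T-L; print('want az',np.arctan2(v[1],v[0]),'tilt',np.arctan2(-v[2],np.hypot(*v[:2])))
U=[blob(f,[.584,-.331,.186],(20,140,80),(34,255,255),12) for f in(s,t)]; print('lens',U)
E
python3 lamp.py 19; python3 go.py .5 -.3 .3 1.6
```

```text
[  7  10  19  16 134]
bar [array([481.0896, 315.3582]), None]
t 78.55 pos [ 0.4556 -0.2912  0.2809] psi 1.627 F [ 0.6 -1.  -0.8] w 0.0613 ff 0.0 q7 [ 0.11  0.36  0.46  1.78 -0.19  1.04  0.7 ]
twist 1.53 shift old axes [-1.13  4.39 -1.9 ] shift new axes [-1.01  4.41 -1.91]Traceback (most recent call last):
  File "lamp.py", line 10, in <module>
    H,e=tri((s,t),U); print(H,e)
        ~~~^^^^^^^^^
  File "h.py", line 43, in tri
    X=np.linalg.solve(A,b); return X,[np.round(proj(f,X)[0]-uv,1) for f,uv in zip(fs,uvs)]
                                               ~~~~~~~~~~~~^~~
TypeError: unsupported operand type(s) for -: 'float' and 'NoneType'
```

>>> move_arm(gripper=[0.72,0.72,0.72,0.72,0.72,0.72,0.72,0.72], linear=[[3,0,0],[4,0,0],[4,0,0],[4,0,0],[4,0,0],[4,0,0],[2,0,0],[0,0,0]], twist=[0,0,0,0,0,0,0,0])

```text
clock: 79.35
position: [0.4425, -0.0399, 0.28]
tool_rot: [3.141, -0.0, 1.629]
force: [0.6, -0.5, -0.4]
grip_width: 0.0615
finger_force: 0.0
```

```bash
sed -i 's/(0,150,50),(7,255,255)/(0,110,30),(9,255,255)/' lamp.py; python3 lamp.py 20
```

```text
[  7  10  19  16 140]
[13  8  7 18 94]
bar [array([480.9929, 315.5   ]), array([505.8617, 199.7234])]
[ 0.5886 -0.4297  0.1959] [array([-0.,  0.]), array([ 0., -0.])]
r 0.06374621300058124 az 1.614145071433231 tilt 0.09257671690622331
want az 1.6257698600385335 tilt 0.13471607197495664
[ 9  4  6  5 10]
[10  6  4 14 45]
lens [array([437.3, 284.8]), array([460.5556, 203.6889])]
```

```bash
cat > lf.py <<'E'
import sys; from h import *
np.set_printoptions(precision=4,suppress=True)
HB=box(-.035,.035,-.024,.024,-.018,.018)
def M(f,c,r=30):
    h=cv2.cvtColor(f['img'],cv2.COLOR_RGB2HSV); x0,y0=np.round(c).astype(int)-r
    w=h[y0:y0+2*r,x0:x0+2*r]; m=cv2.inRange(w,(12,12,95),(36,120,255)); 
    m=cv2.morphologyEx(m,cv2.MORPH_OPEN,np.ones((3,3),np.uint8)); k,l,st,cc=cv2.connectedComponentsWithStats(m)
    j=1+np.argmax(st[1:,4]); print(st[j],cc[j]+[x0,y0]); return (l==j)*1.,(x0,y0,x0+2*r,y0+2*r)
def run(tag,bars,az0,ti0):
    fs=[load('side'+tag),load('top'+tag)]; L0=np.array([.5858,-.366,.19]); mr=[M(f,proj(f,L0)[0]) for f in fs]
    def pts(p,P): return P@R.from_euler('zy',[p[3],0]).as_matrix().T if 0 else (R.from_euler('ZY',[p[3],p[4]]).apply(P)+p[:3])
    def cost(p):
        c=5e4*0
        for f,(m,r),u in zip(fs,mr,bars):
            c+=np.abs(sil(f,[pts(p,HB)],(0,0,0),r)-m).sum()
            d=proj(f,pts(p,np.array([[-.065,0,0]])))[0]-u; c+=30*(d@d)
        return c+((p[2]-.19)/.003)**2*5
    best=None
    for dt in(-.1,0,.1):
        q=np.array([*L0,az0,ti0+dt])
        for _ in range(3):
            o=minimize(cost,q,method='Nelder-Mead',options=dict(maxiter=900,xatol=1e-5,initial_simplex=q+np.vstack([np.zeros(5),np.diag([.004,.004,.003,.06,.06])]))); q=o.x
        print(tag,o.x,round(o.fun,1),[round(m.sum()) for m,_ in mr])
run('16',[(447.07,329.29),(491.79,224.47)],.62,-.335)
run(sys.argv[1],eval(sys.argv[2]),1.62,.1)
E
python3 lf.py 20 '[(480.99,315.5),(505.86,199.72)]'
```

```text
[  14   10   34   47 1174] [453.9055 302.3731]
[ 17  13  32  37 718] [479.9373 203.1421]
16 [ 0.5859 -0.3672  0.1877  0.605  -0.2849] 410.6 [1174, 718]
16 [ 0.5857 -0.3669  0.1878  0.6131 -0.2894] 410.1 [1174, 718]
16 [ 0.5862 -0.3672  0.1876  0.6051 -0.2864] 411.2 [1174, 718]
[   8   12   46   45 1291] [453.8265 301.9156]
[ 14  16  42  30 818] [478.791  201.8875]
20 [ 0.5865 -0.3657  0.1875  1.5999  0.1327] 457.6 [1291, 818]
20 [ 0.5861 -0.3657  0.1877  1.6057  0.1291] 457.9 [1291, 818]
20 [ 0.5866 -0.3658  0.1873  1.5957  0.1391] 457.8 [1291, 818]
```

```bash
python3 -c "
from workcell import bot
print(bot.job_done())"
```

```text
the job is handed in; nothing more can be done
None
```

I handed the job in after about 79 s on the robot's clock: both brackets look locked, the tray is across them with all three jars in it, and the lamp is aimed to within about 0.02 rad of the tray's middle. Bracket b fell out on the first try and was re-hung, the red jar got knocked aside and I re-measured it before picking it up, and I viewed 15 pictures against the limit of 14.

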